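Load covered blood-sample racks into the analyser's sprung rack feeder

ROBOT

A 6-joint arm with a two-finger parallel gripper is mounted at the origin on the work surface. World frame = base frame: x ahead of the robot, y to its left, z up, the work surface at z = 0. Lengths are in m, angles in degrees, forces in N, time in s.
With the tool pointing down it reaches from about 0.375 to 0.9 m from the base axis. Payload 3.1 kg.
Tool frame: the origin (TCP) lies midway between the tips of the shut fingers; the grasp point (between the pads) lies 19 mm behind it; z points along the fingers, y is the line along which they close (so a half turn about z gives the same grasp; the last joint's range is limited). The gripper opens to 87 mm and grips with 3 to 60 N. Pads are 19 mm wide; open, the fingers measure 117 mm over their backs; the gripper's body (75 mm by 190 mm) begins 51 mm behind the grasp point.
Start: joints at [60.877, 30.224, 82.088, -0, 67.689, -10.227], TCP at [0.202, 0.591, 0.191] pointing down, gripper open.
Joint ranges: [-176.69, 176.69], [-43.24, 126.21], [12.49, 139.97], [-82, 262], [0, 151.66], [-163.58, 163.58]. Speed limits (degrees/s): [159.86, 159.86, 180, 180, 180, 180].

INTERFACE

Orientations are given as [roll, pitch, yaw] about the fixed x, y, z axes, in that order (R = Rz(yaw) Ry(pitch) Rx(roll)).
In Python, from rig import * gives the robot as it stands.
- The arm moves only by the tool step_arm, never from a script. Its argument "commands" is a list of rows, each a list of 3 entries, a list of its own where there are three numbers: the turn, a rotation vector about the tool's x, y, z in degrees, then the shift along the tool's x, y, z in m, then the opening, from -1 (shut) to 1 (fully open). A call has 1 to 5 rows; each row is the pose to reach, as a shift and turn from the pose commanded when the call began, along the tool's axes at that moment; what a row does not reach only later rows make up. A row lasts 1/12 s, in which the tool goes at most 41.7 mm and 7.16 degrees, less where a joint would pass 70% of its speed; a pose out of reach is approached as far as the arm can. A call with a gripper value outside its range is refused whole. The fingers move at their own pace and stop on an object; the grip force is fixed at half the most. Time passes only in rows, so rows that repeat a pose let the fingers close. It gives the time, the measured TCP pose, the force, the opening and the grip force at its end, in the units of the state.
- read_state(): the state, without advancing time (a new reading comes with each control period).
- camera(name): name is "side" or "top"; returns the picture (420x560x3 uint8, red, green, blue); there is no depth.
- calibration(name): a dict with "camera_matrix" (3x3 intrinsics, pixels), "extrinsics" (4x4, takes a point from camera to world coordinates). Camera axes: x right, y down, z forward; pixel columns grow to the right and rows downward; lengths in m; the calibration is good to about 2 mm. A picture is of the moment at which its call begins. calibration takes no time and is no camera call.
- finish_job(): hands the job in; it is judged then, once.
The state is a dict: "t": time; "joint_pos": joint angles; "dq": joint speeds; "joint_efforts": joint torques, N m; "tcp_pos": TCP position; "orientation": TCP orientation; "wrist_force": force on the tool from outside, world axes, zero at the start; "moment": the same for the moment, N m; "opening": finger opening in m; "finger_force": force on a finger pad.
Only numpy, scipy, OpenCV 4.12 (cv2) and the standard library are available. Lean on these libraries where they do the work, as an engineer would, in place of code of your own. Each camera call takes 0.05 s, during which the arm holds its last target. There are 200 camera calls.

TASK

Get the delivered blood-sample racks ready for the analyser: draw the feeder's follower right back until it stays on its catch, take the lid off each rack that has one and lay it gently, square and flat, on top of the pile of lids in the tray (set it down on the pile, do not drop it; nobody knows how high the pile is), and stand all the racks, uncovered, upright in the track, long side along it, setting them down just as gently. When all are in, push the follower off its catch so that it closes and presses the row tight against the gate; do not tip the samples or disturb the beaker, the bottle or the timer.

Things in the scene. Friction and masses are not known exactly. Their poses are not given: they have to be found in the camera images.
- feeder: rack feeder, fixed: straight track on the bench, white base. Origin on the bench under it; y runs along the track towards the gate, z up. Slippery floor 12 mm above the bench, from y = -233 to the gate; two fences 62 mm apart inside, 5 mm thick, tops 20 mm above the bench (8 mm over the floor). End bracket at y = -241, 44 mm high.
- gate (a point): middle of the gate's face, against which the row of racks ends: y = +145 mm in the feeder's frame, 36 mm above the bench; axes as the feeder's. The gate is 76 mm wide, 60 mm high; behind it stand a white drive head (76 mm wide, 72 mm high, to y = +263) and a covered lane 40 mm high.
- follower (a joint): how far the sprung follower is drawn back (towards feeder -y), m: 0 closed, 0.310 back stop. Spring 3 to 4 N; a damper lets it close at 0.1 to 0.15 m/s. Ball catch: from 0.286 on the pull rises by up to 10 N, past 0.294 it snaps over and, let go, stays at about 0.300. Pushed towards the gate (6 N) to below 0.285 it is free and closes by itself.
- follower_grip (a point): grip point of the follower's black upright handle: a tab 34 mm wide across the track, 14 mm thick along it, top 114 mm above the bench. The point is in its middle, 98 mm above the bench, 45 mm behind the follower's face; axes as the feeder's; moves with the follower.
- follower_face (a point): centre of the follower's grey pushing face (56 mm wide, 14 to 62 mm above the bench), which looks along feeder +y; axes as the feeder's. Closed on an empty track it is 5 mm from the gate, so joint value = 0.140 m minus its y in the feeder's frame.
- lidtray: grey tray, fixed, 82 mm (x) by 94 mm (y), walls 24 mm high; origin under its middle. In its middle stands a neat pile of old lids (the same kind), long sides along the tray's y; the pile is firm. Its height is not known: its top lies 40 to 100 mm above the bench.
- beaker: bystander: an empty glass beaker, 68 mm wide, 85 mm high
- reagent: bystander: a small amber reagent bottle with black cap, 44 mm wide, 85 mm high
- timer: bystander: a flat white lab timer, 60 x 75 x 18 mm
- rackA_c (a point): sample rack: blue block 54 mm (x) by 66 mm (y), 48 mm high, 0.2 kg, with six tubes whose white caps reach 66 mm above its underside (over the middle 48 x 61 mm). The point is the block's centre, 24 mm above its underside; z up. Grip the two long sides, across x, with the fingertips at least 10 mm above the underside to clear the track's fences. Same either way round.
- rackB_c (a point): sample rack: blue block 54 mm (x) by 66 mm (y), 48 mm high, 0.2 kg, with six tubes whose white caps reach 66 mm above its underside (over the middle 48 x 61 mm). The point is the block's centre, 24 mm above its underside; z up. Grip the two long sides, across x, with the fingertips at least 10 mm above the underside to clear the track's fences. Same either way round.
- rackC_c (a point): sample rack: blue block 54 mm (x) by 66 mm (y), 48 mm high, 0.2 kg, with six tubes whose white caps reach 66 mm above its underside (over the middle 48 x 61 mm). The point is the block's centre, 24 mm above its underside; z up. Grip the two long sides, across x, with the fingertips at least 10 mm above the underside to clear the track's fences. Same either way round.
- rackD_c (a point): sample rack: blue block 54 mm (x) by 66 mm (y), 48 mm high, 0.2 kg, with six tubes whose white caps reach 66 mm above its underside (over the middle 48 x 61 mm). The point is the block's centre, 24 mm above its underside; z up. Grip the two long sides, across x, with the fingertips at least 10 mm above the underside to clear the track's fences. Same either way round.
- lidA_c (a point): white flat lid of rack A, 60 mm (x) by 72 mm (y) by 18 mm high, 40 g, hollow below, long side along the rack's. Lies loose over the caps: top 70 mm, lower edge 52 mm above the rack's underside. The point is its centre, 9 mm below its top. Grip the long sides, across x, fingertips not below the lower edge (a lid lies beneath it on the pile). Each lid adds 18 mm to the pile.
- lidB_c (a point): white flat lid of rack B, 60 mm (x) by 72 mm (y) by 18 mm high, 40 g, hollow below, long side along the rack's. Lies loose over the caps: top 70 mm, lower edge 52 mm above the rack's underside. The point is its centre, 9 mm below its top. Grip the long sides, across x, fingertips not below the lower edge (a lid lies beneath it on the pile). Each lid adds 18 mm to the pile.
Things that resemble listed ones, but are neither listed nor needed, are in the scene too. What is shaped like the part that bears lidB_c but orange or turquoise is not meant.

How it is judged (in metres and radians):
On the way, in this order (a step that is already met when the one before it is completed fails the run):
1. the follower is drawn right back and stays on its catch (value of joint follower above 0.297 m), for 0.3 s.
2. with the follower still back on its catch, every rack stands upright in the track between gate and follower (value of joint follower above 0.297 m and x of rackA_c in the frame of feeder between -0.008 and 0.008 m and z of rackA_c in the frame of feeder between 0.031 and 0.041 m and angle between the y axis of each of rackA_c, rackB_c, rackC_c, rackD_c and the y axis of feeder, either way round below 0.14 rad and angle between each of rackA_c, rackB_c, rackC_c, rackD_c's own z axis and vertical below 0.1 rad and y of rackA_c in the frame of feeder between -0.127 and 0.118 m and x of rackB_c in the frame of feeder between -0.008 and 0.008 m and z of rackB_c in the frame of feeder between 0.031 and 0.041 m and y of rackB_c in the frame of feeder between -0.127 and 0.118 m and x of rackC_c in the frame of feeder between -0.008 and 0.008 m and z of rackC_c in the frame of feeder between 0.031 and 0.041 m and y of rackC_c in the frame of feeder between -0.127 and 0.118 m and x of rackD_c in the frame of feeder between -0.008 and 0.008 m and z of rackD_c in the frame of feeder between 0.031 and 0.041 m and y of rackD_c in the frame of feeder between -0.127 and 0.118 m), for 0.3 s.
At the end, for the whole second after the job is handed in: Racks upright in the track, in a row without gaps against the gate (centres within 6 mm of y = 112, 46, -20, -86 mm, 8 mm of the centre line, 0.14 rad) and the follower within 6 mm of the last; lids flat on the pile within 12 mm and 0.17 rad of the tray's middle; all at rest (x of rackA_c in the frame of feeder between -0.008 and 0.008 m and z of rackA_c in the frame of feeder between 0.031 and 0.041 m and angle between the y axis of each of rackA_c, rackB_c, rackC_c, rackD_c and the y axis of feeder, either way round below 0.14 rad and angle between each of rackA_c, rackB_c, rackC_c, rackD_c's own z axis and vertical below 0.1 rad and (y of rackA_c in the frame of feeder between 0.106 and 0.118 m or y of rackA_c in the frame of feeder between 0.04 and 0.052 m or y of rackA_c in the frame of feeder between -0.026 and -0.014 m or y of rackA_c in the frame of feeder between -0.092 and -0.08 m) and linear speed of each of rackA, rackB, rackC, rackD, lidA, lidB below 0.02 m/s and x of rackB_c in the frame of feeder between -0.008 and 0.008 m and z of rackB_c in the frame of feeder between 0.031 and 0.041 m and (y of rackB_c in the frame of feeder between 0.106 and 0.118 m or y of rackB_c in the frame of feeder between 0.04 and 0.052 m or y of rackB_c in the frame of feeder between -0.026 and -0.014 m or y of rackB_c in the frame of feeder between -0.092 and -0.08 m) and x of rackC_c in the frame of feeder between -0.008 and 0.008 m and z of rackC_c in the frame of feeder between 0.031 and 0.041 m and (y of rackC_c in the frame of feeder between 0.106 and 0.118 m or y of rackC_c in the frame of feeder between 0.04 and 0.052 m or y of rackC_c in the frame of feeder between -0.026 and -0.014 m or y of rackC_c in the frame of feeder between -0.092 and -0.08 m) and x of rackD_c in the frame of feeder between -0.008 and 0.008 m and z of rackD_c in the frame of feeder between 0.031 and 0.041 m and (y of rackD_c in the frame of feeder between 0.106 and 0.118 m or y of rackD_c in the frame of feeder between 0.04 and 0.052 m or y of rackD_c in the frame of feeder between -0.026 and -0.014 m or y of rackD_c in the frame of feeder between -0.092 and -0.08 m) and (y of rackA_c in the frame of feeder between 0.106 and 0.118 m or y of rackB_c in the frame of feeder between 0.106 and 0.118 m or y of rackC_c in the frame of feeder between 0.106 and 0.118 m or y of rackD_c in the frame of feeder between 0.106 and 0.118 m) and (y of rackA_c in the frame of feeder between 0.04 and 0.052 m or y of rackB_c in the frame of feeder between 0.04 and 0.052 m or y of rackC_c in the frame of feeder between 0.04 and 0.052 m or y of rackD_c in the frame of feeder between 0.04 and 0.052 m) and (y of rackA_c in the frame of feeder between -0.026 and -0.014 m or y of rackB_c in the frame of feeder between -0.026 and -0.014 m or y of rackC_c in the frame of feeder between -0.026 and -0.014 m or y of rackD_c in the frame of feeder between -0.026 and -0.014 m) and (y of rackA_c in the frame of follower_face between 0.028 and 0.039 m or y of rackB_c in the frame of follower_face between 0.028 and 0.039 m or y of rackC_c in the frame of follower_face between 0.028 and 0.039 m or y of rackD_c in the frame of follower_face between 0.028 and 0.039 m) and horizontal distance between each of lidA_c, lidB_c and lidtray below 0.012 m and angle between the y axis of each of lidA_c, lidB_c and the y axis of lidtray, either way round below 0.17 rad and angle between each of lidA_c, lidB_c's own z axis and vertical below 0.08 rad and height (world z) of each of lidA_c, lidB_c above 0.045 m); the robot touches nothing.
It fails at once if a lid is let fall over the pile (not held, and moving faster than 0.35 m/s) ((horizontal distance between lidA_c and lidtray below 0.05 m and linear speed of lidA above 0.35 m/s and contact force between lidA and the fingers below 0.1 N) or (horizontal distance between lidB_c and lidtray below 0.05 m and linear speed of lidB above 0.35 m/s and contact force between lidB and the fingers below 0.1 N)).
It fails at once if a rack is let fall into the track (not held, its centre still over 9 mm above its place, and moving faster than 0.35 m/s) ((x of rackA_c in the frame of feeder between -0.04 and 0.04 m and z of rackA_c in the frame of feeder above 0.045 m and linear speed of rackA above 0.35 m/s and contact force between rackA and the fingers below 0.1 N) or (x of rackB_c in the frame of feeder between -0.04 and 0.04 m and z of rackB_c in the frame of feeder above 0.045 m and linear speed of rackB above 0.35 m/s and contact force between rackB and the fingers below 0.1 N) or (x of rackC_c in the frame of feeder between -0.04 and 0.04 m and z of rackC_c in the frame of feeder above 0.045 m and linear speed of rackC above 0.35 m/s and contact force between rackC and the fingers below 0.1 N) or (x of rackD_c in the frame of feeder between -0.04 and 0.04 m and z of rackD_c in the frame of feeder above 0.045 m and linear speed of rackD above 0.35 m/s and contact force between rackD and the fingers below 0.1 N)).
It fails at once if a rack of samples is tipped by more than 0.6 rad (angle between any of rackA_c, rackB_c, rackC_c, rackD_c's own z axis and vertical above 0.6 rad).
It fails at once if the beaker, the reagent bottle or the timer is moved by more than 3 cm (distance of any of beaker, reagent, timer from where it was at the start of the episode above 0.03 m).
Of rackC, rackD only 1 to 2 are there at a start; the rules pass over those that are not, and their reading is None.
At some moment in a run one of rackA, rackB, rackC, rackD may be knocked a few centimetres aside while the robot is not near it.
It also fails if it takes over 210 s, if anything falls off the work surface, if the arm or the gripper's body presses on something with over 40 N, if the wrist force passes 120 N, or if a joint passes its speed limit or range.

## Working session

There is one attempt and no reset: what is moved stays moved. The work goes in short steps, Python scripts to look and compute and a tool call to move; the robot and the scene stay as the last step left them, time stands still between calls to the robot, and variables do not carry over. Pictures are saved under pics/ and viewed, at most 17 in all, crops included, and the job is handed in when it is done.

Besides the shell and the picture viewer there is one more tool, called as name([rows], argument=value, ...), one row to a line, values as JSON. step_arm: Moves the arm, as the interface text tells. Its arguments: {"type":"object","properties":{"commands":{"type":"array","items":{"type":"array"}}},"required":["commands"]}

```bash
mkdir -p pics; ls
python3 - <<'E'
from rig import *
import cv2
for n in("top","side"):
    im=camera(n); cv2.imwrite(f"pics/{n}0.png",im[:,:,::-1]); c=calibration(n); print(n,c)
print(read_state())
E
```

```text
pics
top {'camera_matrix': array([[431.13229558,   0.        , 293.71321022],
       [  0.        , 431.13229558, 212.17426139],
       [  0.        ,   0.        ,   1.        ]]), 'extrinsics': array([[-0.01688931, -0.99469071,  0.10151425,  0.43609769],
       [-0.99964633,  0.01888438,  0.0187243 , -0.0106141 ],
       [-0.02054192, -0.1011621 , -0.99465786,  1.21884307],
       [ 0.        ,  0.        ,  0.        ,  1.        ]])}
side {'camera_matrix': array([[537.00127533,   0.        , 279.80996258],
       [  0.        , 537.00127533, 205.34145822],
       [  0.        ,   0.        ,   1.        ]]), 'extrinsics': array([[-0.99082851, -0.0707625 ,  0.11511526,  0.36887752],
       [-0.13417038,  0.61631361, -0.77598701,  1.11309834],
       [-0.01603632, -0.78431511, -0.62015533,  0.95994616],
       [ 0.        ,  0.        ,  0.        ,  1.        ]])}
{'t': 0.1, 'joint_pos': array([ 6.08778429e+01,  3.02732298e+01,  8.21477043e+01,  5.57943172e-04,
        6.76898925e+01, -1.02256148e+01]), 'dq': array([ 0.00492294, -0.11525569, -0.06358648,  0.03742611, -0.02019567,
       -0.05850717]), 'joint_efforts': array([-2.32230750e-04, -4.40984452e+01, -1.77151090e+01,  6.34638243e-02,
        5.34430076e-02, -5.15366310e-05]), 'tcp_pos': array([0.20201435, 0.59070343, 0.18988139]), 'orientation': array([-1.79891025e+02, -2.01820328e-02,  1.61103226e+02]), 'wrist_force': array([0.15501949, 0.1259498 , 0.40110503]), 'moment': array([ 0.01715265, -0.05391411, -0.02672629]), 'finger_force': 0.0, 'opening': 0.08680052859723163}
```

View pics/top0.png

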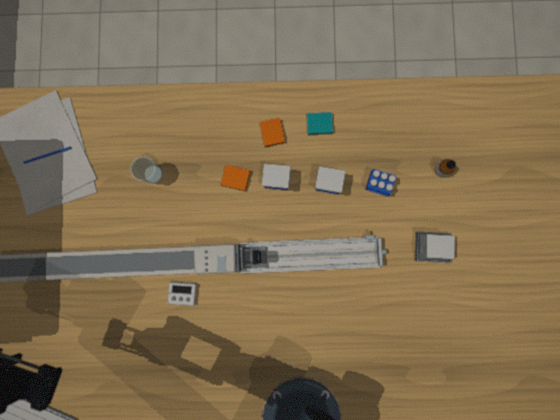

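View pics/side0.png

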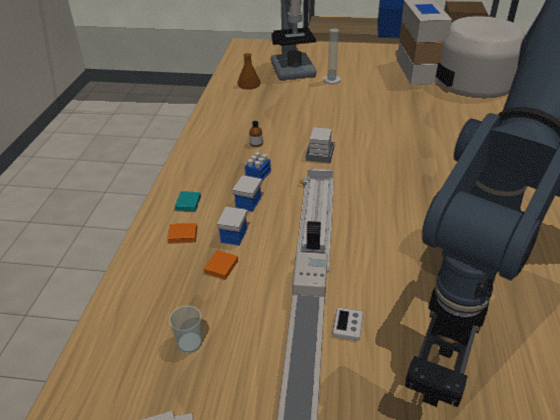

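Top view: lidded racks at (276,177) and (330,180), an open rack at (381,182), the feeder handle at (257,257), the end bracket at (380,250) and the lid tray at (435,247).
Could be mistaken for a lid: orange (272,131), orange (236,178), turquoise (320,123). I choose the white ones standing on blue blocks. Next is one close crop, with measurement by masks.

```bash
cat > h.py <<'E'
import numpy as np,cv2
from rig import *
C={n:calibration(n) for n in("top","side")}
def ray(n,u,v):
    K=C[n]["camera_matrix"];T=C[n]["extrinsics"]
    d=T[:3,:3]@np.linalg.solve(K,[u,v,1.]);return T[:3,3],d
def onz(n,u,v,z):
    o,d=ray(n,u,v);return o+d*(z-o[2])/d[2]
def proj(n,p):
    K=C[n]["camera_matrix"];T=C[n]["extrinsics"]
    q=K@(T[:3,:3].T@(np.array(p)-T[:3,3]));return q[:2]/q[2]
def tri(a,b):
    (o,d),(p,e)=ray("top",*a),ray("side",*b)
    s=np.linalg.lstsq(np.c_[d,-e],p-o,rcond=None)[0]
    A=o+d*s[0];B=p+e*s[1];return (A+B)/2,np.linalg.norm(A-B)
def blobs(m,amin=100):
    out=[]
    for c in cv2.findContours(m.astype(np.uint8),cv2.RETR_EXTERNAL,cv2.CHAIN_APPROX_NONE)[0]:
        if cv2.contourArea(c)>=amin: out.append((c[:,0,:].astype(float),cv2.contourArea(c)))
    return out
def rectz(n,c,z):
    P=np.array([onz(n,u,v,z)[:2] for u,v in c])
    (x,y),(w,h),a=cv2.minAreaRect((P*1000).astype(np.float32))
    if w<h: w,h,a=h,w,a+90   # a: direction of long side, deg from world x
    return x/1000,y/1000,w,h,(a+90)%180-90
E
python3 - <<'E'
from h import *
im=cv2.imread("pics/top0.png")
cv2.imwrite("pics/c1.png",cv2.resize(im[150:285,225:465],None,fx=3.3,fy=3.3,interpolation=cv2.INTER_CUBIC))
h=cv2.cvtColor(im,cv2.COLOR_BGR2HSV)
w=(h[...,1]<45)&(h[...,2]>140)
for c,a in blobs(w,60):
    if c[:,0].min()>200 and c[:,1].min()>100 and c[:,1].max()<300: print("white",c.mean(0).round(1),a,np.round(rectz("top",c,.07),3))
b=(h[...,0]>100)&(h[...,0]<130)&(h[...,1]>120)
for c,a in blobs(b,20): print("blue",c.mean(0).round(1),a)
E
```

```text
white [316.4 264. ] 1298.5 [ 4.18000e-01 -3.80000e-02  3.45848e+02  3.70030e+01 -8.85600e+01]
white [317.  245.4] 1168.5 [ 4.61000e-01 -4.00000e-02  3.21359e+02  3.61530e+01 -8.89320e+01]
white [440.2 246.2] 535.5 [ 0.455 -0.373 68.979 57.878 86.228]
white [329.9 178.8] 510.0 [ 0.642 -0.087 70.375 58.38  78.525]
white [275.3 175.3] 505.5 [6.5400e-01 5.9000e-02 7.0512e+01 5.8392e+01 8.3823e+01]
blue [378.5 183.6] 159.0
blue [ 46.7 154.7] 33.5
```

View pics/c1.png

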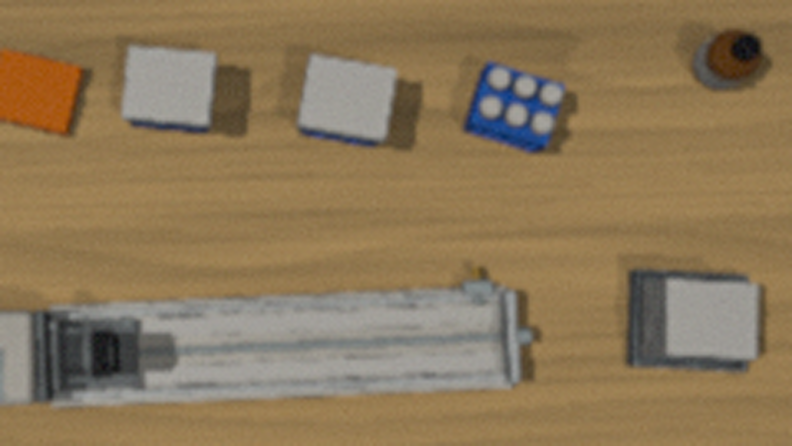

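The crop confirms the choice: two white lids over blue blocks, an open six-cap rack, and the feeder with its black handle at the gate end. Next I fit the feeder's axis and the heights.

```bash
cat >> h.py <<'E'
from scipy.spatial.transform import Rotation as Ro
def plan(p,yaw,st=None):
    st=st or read_state()
    R0=Ro.from_euler("xyz",st["orientation"],degrees=True);R1=Ro.from_euler("xyz",[180,0,yaw],degrees=True)
    print("shift",np.round(R0.inv().apply(np.array(p)-st["tcp_pos"]),4),"turn",np.round((R0.inv()*R1).as_rotvec(degrees=True),2))
def scene(save=None):
    im=cv2.cvtColor(camera("top"),cv2.COLOR_RGB2BGR)
    if save: cv2.imwrite(save,im)
    return im,cv2.cvtColor(im,cv2.COLOR_BGR2HSV)
E
python3 - <<'E'
from h import *
im=cv2.imread("pics/top0.png");h=cv2.cvtColor(im,cv2.COLOR_BGR2HSV)
w=(h[...,1]<50)&(h[...,2]>120)
U=[];L=[]
for u in range(275,366,2):
    col=np.where(w[225:285,u])[0]+225
    U.append(onz("top",u,col.min()-.5,.02)[:2]);L.append(onz("top",u,col.max()+.5,.02)[:2])
for P in(U,L):
    P=np.array(P);f=np.polyfit(P[:,1],P[:,0],1);r=P[:,0]-np.polyval(f,P[:,1]);k=abs(r)<.003;f=np.polyfit(P[k,1],P[k,0],1);print("x=%.4f*y+%.4f"%tuple(f),r.std(),k.sum())
k=(h[...,2]<50);k[:, :235]=0;k[:,:][:240]=0;k[280:]=0;k[:,300:]=0
for c,a in blobs(k,15): print("dark",c.mean(0),c.min(0),c.max(0),rectz("top",c,.114))
print("gray row",im[240:275:6,225:300:1].mean(2).mean(0).round()[:45])
print("br",im[240:262,368:392].mean((0,2)).round())
# tray
g=(h[...,1]<60);g[:225]=0;g[280:]=0;g[:,:400]=0;g[:,470:]=0
for c,a in blobs(g,300): print("tray",c.min(0),c.max(0),np.round(rectz("top",c,.024),4))
s=cv2.imread("pics/side0.png")
cv2.imwrite("pics/s1.png",cv2.resize(s[115:265,215:345],None,fx=4,fy=4,interpolation=cv2.INTER_CUBIC))
E
```

```text
x=-0.0229*y+0.4815 0.0010000464318020064 45
x=-0.0285*y+0.3967 0.0008139192005026584 46
dark [256.33333333 256.94444444] [253. 251.] [261. 263.] (0.43565457153320314, 0.10590435791015625, 30.58435821533203, 20.451107025146484, -0.4193115234375)
gray row [134. 138. 142. 143. 143. 143. 144. 144. 130. 106.  82.  81.  90.  77.
  56.  68.  90.  84.  74.  73.  79.  89.  94.  94.  95. 104. 106. 101.
  89.  86.  85.  88.  87.  93.  91.  92. 100. 101. 101. 103. 101. 104.
 113. 120. 127.]
br [145. 145. 144. 145. 147. 145. 139. 132. 117.  96. 101. 136. 149. 126.
  95.  82.  86.  97. 103. 107. 110. 115. 117. 118.]
tray [415. 232.] [455. 262.] [  0.4549  -0.3744 107.6349  80.7265  85.571 ]
```

View pics/s1.png

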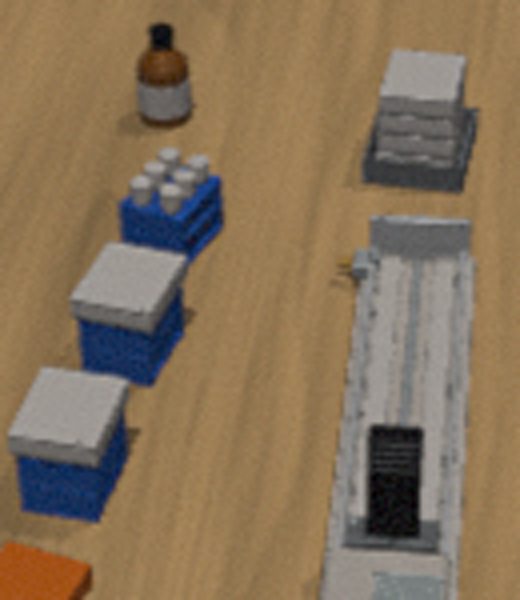

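Run:
```python
from h import *
print("handle left edge",onz("top",252.5,257,.114),"bracket",onz("top",380.0,250,.044), "gate edge",onz("top",234.5,257,.06))
print("pile",tri((440.2,246.2),(321.4,135.25)))
for c in((440.2,246.2),): 
  for z in(.05,.06,.07,.08,.09,.1): print(z,onz("top",*c,z).round(4))
print("tray floor corners", [onz("top",u,v,.024).round(4) for u,v in((415.5,247),)])
for k,z in(("tubes",.066),):
    pass
plan([.4364,.106,.20],181.47)
plan([.4364,.106,.081],181.47)
```

```text
handle left edge [0.43577681 0.11740924 0.114     ] bracket [ 0.44876439 -0.22011774  0.044     ] gate edge [0.43657607 0.17203295 0.06      ]
pile (array([ 0.4531827 , -0.37452139,  0.06912039]), np.float64(0.0051775480131177835))
0.05 [ 0.4561 -0.3804  0.05  ]
0.06 [ 0.4559 -0.3773  0.06  ]
0.07 [ 0.4558 -0.3741  0.07  ]
0.08 [ 0.4556 -0.3709  0.08  ]
0.09 [ 0.4554 -0.3678  0.09  ]
0.1 [ 0.4552 -0.3646  0.1   ]
tray floor corners [array([ 0.4555, -0.3211,  0.024 ])]
shift [-0.3787 -0.3827 -0.0095] turn [ -0.1   -0.04 -20.37]
shift [-0.3788 -0.3825  0.1095] turn [ -0.1   -0.04 -20.37]
```

step_arm([
  [[0, 0, 0], [-0.026, -0.026, -0.005], 0.0],
  [[0, 0, 0], [-0.052, -0.052, -0.01], 0.0],
  [[0, 0, 0], [-0.078, -0.078, -0.01], 0.0],
  [[0, 0, 0], [-0.104, -0.104, -0.01], 0.0],
  [[0, 0, 0], [-0.13, -0.13, -0.01], 0.0],
])

```text
t: 0.52
tcp_pos: [0.2834, 0.4245, 0.2005]
orientation: [-180.0, -0.0, 161.2]
wrist_force: [0.3, 0.2, -0.4]
opening: 0.0618
finger_force: 0.0
```

step_arm([
  [[0, 0, 0], [-0.026, -0.026, 0], 0.0],
  [[0, 0, 0], [-0.052, -0.052, 0], 0.0],
  [[0, 0, 0], [-0.078, -0.078, 0], 0.0],
  [[0, 0, 0], [-0.104, -0.104, 0], 0.0],
  [[0, 0, 0], [-0.13, -0.13, 0], 0.0],
])

```text
t: 0.93
tcp_pos: [0.3643, 0.2594, 0.2006]
orientation: [-180.0, -0.0, 161.1]
wrist_force: [0.6, 0.1, -0.5]
opening: 0.0436
finger_force: 0.0
```

step_arm([
  [[0, 0, -5], [-0.03, -0.03, 0], 0.0],
  [[0, 0, -10], [-0.06, -0.06, 0], 0.0],
  [[0, 0, -15], [-0.09, -0.09, 0], 0.0],
  [[0, 0, -20.4], [-0.1176, -0.119, 0], 0.0],
  [[0, 0, -20.4], [-0.1176, -0.119, 0], 0.0],
])

```text
t: 1.35
tcp_pos: [0.4414, 0.1042, 0.201]
orientation: [-179.8, 0.2, -178.7]
wrist_force: [-0.8, 0.0, -0.4]
opening: 0.0435
finger_force: 0.0
```

Run:
```python
from h import *
s=read_state();print(s["t"],s["tcp_pos"],s["orientation"],s["opening"],s["wrist_force"])
plan([.4364,.110,.081],181.47)
for n in("top","side"):
    im=cv2.cvtColor(camera(n),cv2.COLOR_RGB2BGR);cv2.imwrite(f"pics/{n}1.png",im)
    if n=="side":
        cv2.imwrite("pics/s2.png",cv2.resize(im[150:300,260:400],None,fx=4,fy=4,interpolation=cv2.INTER_CUBIC))
for p in((362,183),(467,188)): print(onz("side",215+p[0]/4,115+p[1]/4,0).round(4))
```

```text
1.35 [0.44140799 0.10422319 0.20099163] [-179.81908061    0.24294878 -178.70107403] 0.04346792642187333 [-0.77222342  0.02283643 -0.41651839]
shift [0.0054 0.0063 0.12  ] turn [-0.18  0.24 -0.17]
[ 0.496  -0.3266 -0.    ]
[ 0.4118 -0.3287  0.    ]
```

View pics/s2.png

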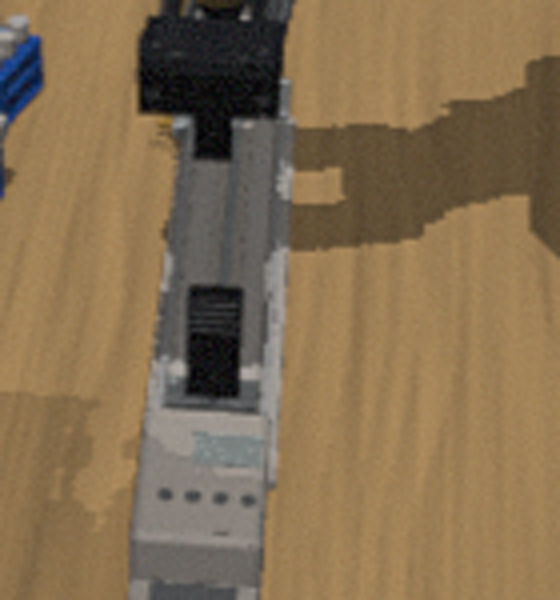

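step_arm([
  [[0, 0, 0], [0.005, 0.006, 0.025], 0.0],
  [[0, 0, 0], [0.005, 0.006, 0.055], 0.0],
  [[0, 0, 0], [0.005, 0.006, 0.085], 0.0],
  [[0, 0, 0], [0.005, 0.006, 0.11], 0.0],
  [[0, 0, 0], [0.005, 0.006, 0.118], 0.0],
])

```text
t: 1.87
tcp_pos: [0.4279, 0.1179, 0.08]
orientation: [180.0, -0.4, -178.4]
wrist_force: [-0.7, 0.7, 0.6]
opening: 0.0436
finger_force: 0.0
```

step_arm([
  [[0, 0, 0], [0, 0, 0], -1],
  [[0, 0, 0], [0, 0, 0], -1],
  [[0, 0, 0], [0, 0, 0], -1],
  [[0, 0, 0], [0, 0, 0], -1],
  [[0, 0, 0], [0, 0, 0], -1],
])

```text
t: 2.28
tcp_pos: [0.4327, 0.1165, 0.084]
orientation: [-180.0, 0.2, -178.5]
wrist_force: [0.3, 0.5, 0.1]
opening: 0.0182
finger_force: 0.0
```

Run:
```python
from h import *
s=read_state();print(s)
y=s["tcp_pos"][1];x=s["tcp_pos"][0]
plan([x+.308*.0257,y-.308,.083],181.47)
```

```text
{'t': 2.2833, 'joint_pos': array([ 7.23855963e-01,  2.74937714e+01,  1.12914256e+02,  2.89188995e-03,
        3.94271128e+01, -9.07884147e+01]), 'dq': array([-0.33208842,  0.30039605,  0.1188714 , -0.05189789, -0.1188843 ,
       -0.14367559]), 'joint_efforts': array([ 7.05592590e-02, -3.29053938e+01, -8.91021609e+00, -2.12978187e-02,
        7.12873111e-02,  1.30792811e-03]), 'tcp_pos': array([0.43269576, 0.1164865 , 0.0839685 ]), 'orientation': array([-1.79999574e+02,  1.64869313e-01, -1.78489960e+02]), 'wrist_force': array([0.25788254, 0.5156953 , 0.12219785]), 'moment': array([ 0.03529176, -0.01163064,  0.00240686]), 'finger_force': 0.0, 'opening': 0.01819626010445406}
shift [ 2.000e-04 -3.081e-01  1.000e-03] turn [-0.    0.16  0.04]
```

step_arm([
  [[0, 0, 0], [0, 0, 0], -1],
  [[0, 0, 0], [0, 0, 0], -1],
  [[0, 0, 0], [0, 0, 0], -1],
  [[0, 0, 0], [0, 0, 0], -1],
  [[0, 0, 0], [0, 0, 0], -1],
])

```text
t: 2.7
tcp_pos: [0.4317, 0.1162, 0.0828]
orientation: [180.0, 0.0, -178.5]
wrist_force: [-0.4, -0.1, 0.5]
opening: 0.0006
finger_force: 0.0
```

step_arm([
  [[0, 0, 0], [0, -0.014, 0], -1],
  [[0, 0, 0], [0, -0.03, 0], -1],
  [[0, 0, 0], [0, -0.05, 0], -1],
  [[0, 0, 0], [0, -0.07, 0], -1],
  [[0, 0, 0], [0, -0.09, 0], -1],
])

```text
t: 3.12
tcp_pos: [0.434, 0.0256, 0.0827]
orientation: [180.0, -0.0, -178.5]
wrist_force: [0.8, 0.7, -0.7]
opening: 0.0006
finger_force: 0.0
```

step_arm([
  [[0, 0, 0], [0, -0.02, 0], -1],
  [[0, 0, 0], [0, -0.04, 0], -1],
  [[0, 0, 0], [0, -0.06, 0], -1],
  [[0, 0, 0], [0, -0.08, 0], -1],
  [[0, 0, 0], [0, -0.1, 0], -1],
])

```text
t: 3.53
tcp_pos: [0.4366, -0.0746, 0.0827]
orientation: [180.0, -0.0, -178.5]
wrist_force: [0.0, 0.0, -0.9]
opening: 0.0001
finger_force: 0.0
```

step_arm([
  [[0, 0, 0], [0, -0.02, 0], -1],
  [[0, 0, 0], [0, -0.04, 0], -1],
  [[0, 0, 0], [0, -0.055, 0], -1],
  [[0, 0, 0], [0, -0.065, 0], -1],
  [[0, 0, 0], [0, -0.07, 0], -1],
])

```text
t: 3.95
tcp_pos: [0.4388, -0.145, 0.0827]
orientation: [-180.0, 0.0, -178.6]
wrist_force: [0.4, 0.1, 0.1]
opening: 0.0001
finger_force: 0.0
```

Run:
```python
from h import *
s=read_state();print(s["tcp_pos"],s["orientation"],s["wrist_force"],s["opening"],s["finger_force"])
```

```text
[ 0.43883958 -0.14498192  0.08270095] [-1.79978643e+02  2.74405472e-02 -1.78584699e+02] [0.44545229 0.07029575 0.0861575 ] 9.71756736048657e-05 0.0
```

The gripper shut on nothing, so I look.

Run:
```python
from h import *
a=cv2.cvtColor(camera("top"),cv2.COLOR_RGB2BGR);b=cv2.cvtColor(camera("side"),cv2.COLOR_RGB2BGR)
cv2.imwrite("pics/t3.png",a);cv2.imwrite("pics/s3.png",b)
A=cv2.resize(a[200:300,220:400],None,fx=3,fy=3,interpolation=cv2.INTER_CUBIC)
B=cv2.resize(b[120:320,270:360],None,fx=2.8,fy=2.8,interpolation=cv2.INTER_CUBIC)
H=max(A.shape[0],B.shape[0]);f=lambda x:cv2.copyMakeBorder(x,0,H-x.shape[0],0,0,0)
cv2.imwrite("pics/c3.png",np.hstack([f(A),f(B)]))
for n in C: print(n,proj(n,read_state()["tcp_pos"]),"handle",proj(n,[.4364,.11,.114]),proj(n,[.4364,.11,.0]))
```

```text
top [353.60549574 254.2089136 ] handle [255.3927504  256.70561149] [259.80137832 256.64186344]
side [319.7763734  173.11718819] handle [313.09595598 221.92822759] [312.10315876 255.83510573]
```

View pics/c3.png

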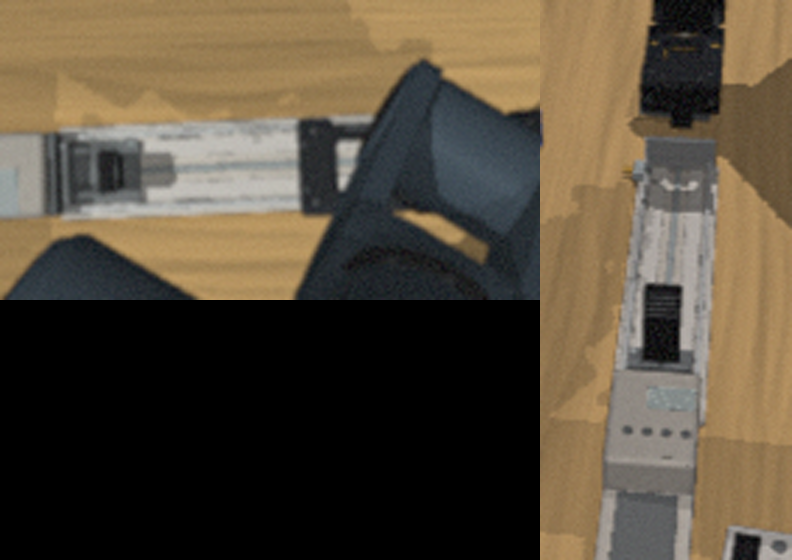

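Run:
```python
from h import *
print("start tcp",proj("top",[.2018,.5907,.19]),proj("side",[.2018,.5907,.19]))
for z in(.133,.153,.173,.2): print(z,onz("top",320,255,z).round(4))
print("s2 tcp",proj("side",[.4364,.110,.2005]))
b=cv2.imread("pics/side0.png");a=cv2.imread("pics/top0.png");c=cv2.imread("pics/s3.png")
A=cv2.resize(b[280:420,390:510],None,fx=3,fy=3);B=cv2.resize(a[280:420,0:120],None,fx=3,fy=3)
D=cv2.resize(c[110:250,260:380],None,fx=3,fy=3)
def m(I,n,p,o):
    u,v=(proj(n,p)-o)*3;cv2.drawMarker(I,(int(u),int(v)),(0,0,255),0,12)
m(A,"side",[.2018,.5907,.19],(390,280));m(D,"side",[.4388,-.145,.0827],(260,110));m(B,"top",[.2018,.5907,.19],(0,280))
cv2.imwrite("pics/c4.png",cv2.resize(np.hstack([A,B,D]),None,fx=.74,fy=.74))
```

```text
start tcp [ 48.03534177 360.81070357] [434.0049449  387.98948913]
0.133 [ 0.4379 -0.0542  0.133 ]
0.153 [ 0.4379 -0.0534  0.153 ]
0.173 [ 0.4378 -0.0526  0.173 ]
0.2 [ 0.4378 -0.0515  0.2   ]
s2 tcp [313.92377073 193.65597466]
```

View pics/c4.png

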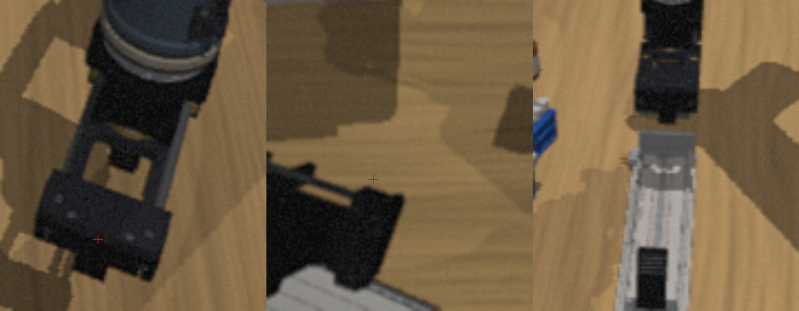

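The fingertips look about 25 mm higher than the reported TCP. A slow touch on the track floor (12 mm high) will measure the offset.

step_arm([
  [[0, 0, 0], [0, 0, 0.015], -1],
  [[0, 0, 0], [0, 0, 0.03], -1],
  [[0, 0, 0], [0, 0, 0.045], -1],
  [[0, 0, 0], [0, 0, 0.055], -1],
  [[0, 0, 0], [0, 0, 0.06], -1],
])

```text
t: 4.47
tcp_pos: [0.4375, -0.1419, 0.0216]
orientation: [179.9, -0.1, -178.4]
wrist_force: [-0.7, -0.5, 0.5]
opening: 0.0003
finger_force: 0.0
```

step_arm([
  [[0, 0, 0], [0, 0, 0.002], -1],
  [[0, 0, 0], [0, 0, 0.004], -1],
  [[0, 0, 0], [0, 0, 0.006], -1],
  [[0, 0, 0], [0, 0, 0.007], -1],
  [[0, 0, 0], [0, 0, 0.008], -1],
])

```text
t: 4.88
tcp_pos: [0.4389, -0.1437, 0.0151]
orientation: [-180.0, 0.0, -178.5]
wrist_force: [-0.7, 0.3, -0.1]
opening: 0.0001
finger_force: 0.0
```

Run:
```python
from h import *
s=read_state();print(s["tcp_pos"],s["orientation"],s["wrist_force"],s["opening"],s["finger_force"])
c=cv2.cvtColor(camera("side"),cv2.COLOR_RGB2BGR);cv2.imwrite("pics/s5.png",c)
D=cv2.resize(c[90:230,260:380],None,fx=4,fy=4,interpolation=cv2.INTER_CUBIC)
u,v=(proj("side",s["tcp_pos"])-(260,90))*4;cv2.drawMarker(D,(int(u),int(v)),(0,0,255),0,12);cv2.imwrite("pics/c5.png",D)
```

```text
[ 0.43886215 -0.14371199  0.01508373] [-1.79968616e+02  4.59289185e-02 -1.78489708e+02] [-0.72313814  0.25446279 -0.11758722] 7.372334437514259e-05 0.0
```

View pics/c5.png

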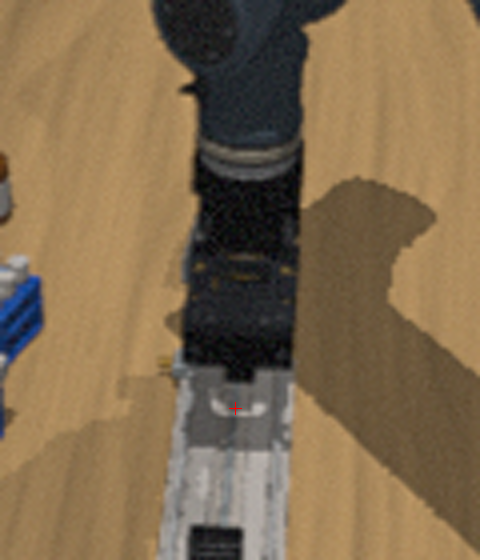

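step_arm([
  [[0, 0, 0], [0, 0, 0.002], -1],
  [[0, 0, 0], [0, 0, 0.004], -1],
  [[0, 0, 0], [0, 0, 0.005], -1],
  [[0, 0, 0], [0, 0, 0.006], -1],
  [[0, 0, 0], [0, 0, 0.006], -1],
])

```text
t: 5.35
tcp_pos: [0.4384, -0.1435, 0.0085]
orientation: [180.0, -0.0, -178.5]
wrist_force: [-0.1, 0.5, -0.5]
opening: 0.0004
finger_force: 0.0
```

step_arm([
  [[0, 0, 0], [0, 0, 0.001], -1],
  [[0, 0, 0], [0, 0, 0.002], -1],
  [[0, 0, 0], [0, 0, 0.003], -1],
  [[0, 0, 0], [0, 0, 0.004], -1],
  [[0, 0, 0], [0, 0, 0.004], -1],
])

```text
t: 5.77
tcp_pos: [0.4385, -0.1436, 0.0046]
orientation: [180.0, -0.0, -178.5]
wrist_force: [-0.6, 0.7, 0.0]
opening: 0.0004
finger_force: 0.0
```

step_arm([
  [[0, 0, 0], [0, 0, 0.002], -1],
  [[0, 0, 0], [0, 0, 0.004], -1],
  [[0, 0, 0], [0, 0, 0.006], -1],
  [[0, 0, 0], [0, 0, 0.007], -1],
  [[0, 0, 0], [0, 0, 0.007], -1],
])

```text
t: 6.18
tcp_pos: [0.4384, -0.1435, -0.0026]
orientation: [180.0, -0.0, -178.5]
wrist_force: [-0.1, 0.3, 0.0]
opening: 0.0008
finger_force: 0.0
```

step_arm([
  [[0, 0, 0], [0, 0, 0.001], -1],
  [[0, 0, 0], [0, 0, 0.002], -1],
  [[0, 0, 0], [0, 0, 0.003], -1],
  [[0, 0, 0], [0, 0, 0.003], -1],
  [[0, 0, 0], [0, 0, 0.003], -1],
])

```text
t: 6.6
tcp_pos: [0.4385, -0.1436, -0.0053]
orientation: [180.0, -0.0, -178.5]
wrist_force: [-0.2, 0.7, 0.9]
opening: 0.0003
finger_force: 0.0
```

step_arm([
  [[0, 0, 0], [0, 0, 0.001], -1],
  [[0, 0, 0], [0, 0, 0.002], -1],
  [[0, 0, 0], [0, 0, 0.003], -1],
  [[0, 0, 0], [0, 0, 0.004], -1],
  [[0, 0, 0], [0, 0, 0.004], -1],
])

```text
t: 7.02
tcp_pos: [0.4384, -0.1435, -0.0094]
orientation: [180.0, -0.0, -178.5]
wrist_force: [0.8, 0.5, 0.1]
opening: 0.0006
finger_force: 0.0
```

step_arm([
  [[0, 0, 0], [0, 0, 0.001], -1],
  [[0, 0, 0], [0, 0, 0.002], -1],
  [[0, 0, 0], [0, 0, 0.003], -1],
  [[0, 0, 0], [0, 0, 0.003], -1],
  [[0, 0, 0], [0, 0, 0.003], -1],
])

```text
t: 7.43
tcp_pos: [0.4385, -0.1436, -0.0123]
orientation: [180.0, -0.0, -178.5]
wrist_force: [0.3, -0.7, 0.4]
opening: 0.0005
finger_force: 0.0
```

step_arm([
  [[0, 0, 0], [0, 0, 0.001], -1],
  [[0, 0, 0], [0, 0, 0.002], -1],
  [[0, 0, 0], [0, 0, 0.003], -1],
  [[0, 0, 0], [0, 0, 0.003], -1],
  [[0, 0, 0], [0, 0, 0.003], -1],
])

```text
t: 7.85
tcp_pos: [0.4385, -0.1436, -0.0153]
orientation: [180.0, -0.0, -178.5]
wrist_force: [-0.5, 0.1, -0.0]
opening: 0.0004
finger_force: 0.0
```

step_arm([
  [[0, 0, 0], [0, 0, 0.001], -1],
  [[0, 0, 0], [0, 0, 0.002], -1],
  [[0, 0, 0], [0, 0, 0.003], -1],
  [[0, 0, 0], [0, 0, 0.003], -1],
  [[0, 0, 0], [0, 0, 0.003], -1],
])

```text
t: 8.27
tcp_pos: [0.4385, -0.1435, -0.0183]
orientation: [180.0, -0.0, -178.5]
wrist_force: [-0.6, -0.4, 0.1]
opening: 0.0002
finger_force: 0.0
```

Run:
```python
from h import *
s=read_state();print(s["tcp_pos"],s["wrist_force"],s["joint_pos"])
c=cv2.cvtColor(camera("side"),cv2.COLOR_RGB2BGR);a=cv2.cvtColor(camera("top"),cv2.COLOR_RGB2BGR)
D=cv2.resize(c[90:230,260:380],None,fx=4,fy=4,interpolation=cv2.INTER_CUBIC)
u,v=(proj("side",s["tcp_pos"])-(260,90))*4;cv2.drawMarker(D,(int(u),int(v)),(0,0,255),0,12);cv2.imwrite("pics/c6.png",D)
```

```text
[ 0.43847287 -0.14354665 -0.01834717] [-0.55637205 -0.3662373   0.14379239] [-3.20485404e+01  4.04751766e+01  1.13942551e+02  7.37675685e-05
  2.55968312e+01 -1.23553168e+02]
```

View pics/c6.png

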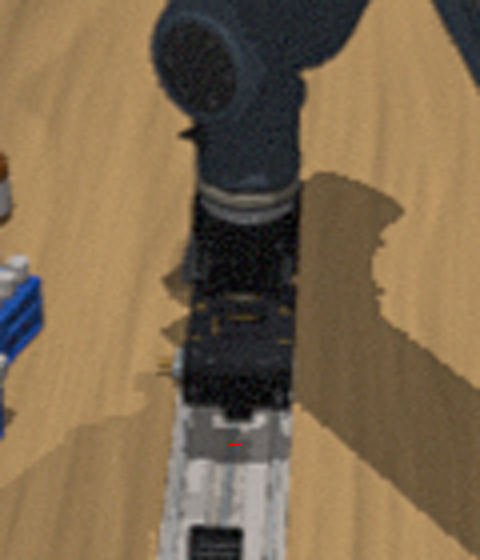

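step_arm([
  [[0, 0, 0], [0, 0, 0.001], -1],
  [[0, 0, 0], [0, 0, 0.002], -1],
  [[0, 0, 0], [0, 0, 0.003], -1],
  [[0, 0, 0], [0, 0, 0.003], -1],
  [[0, 0, 0], [0, 0, 0.003], -1],
])

```text
t: 8.78
tcp_pos: [0.4387, -0.1437, -0.0195]
orientation: [-179.9, 0.1, -178.5]
wrist_force: [-1.6, 0.4, 18.5]
opening: 0.0004
finger_force: 9.5
```

step_arm([
  [[0, 0, 0], [0, 0, 0.001], -1],
  [[0, 0, 0], [0, 0, 0.001], -1],
  [[0, 0, 0], [0, 0, 0.002], -1],
  [[0, 0, 0], [0, 0, 0.002], -1],
  [[0, 0, 0], [0, 0, 0.002], -1],
])

```text
t: 9.2
tcp_pos: [0.4388, -0.1437, -0.0196]
orientation: [-179.9, 0.1, -178.5]
wrist_force: [-4.3, 2.3, 38.8]
opening: 0.0005
finger_force: 19.4
```

step_arm([
  [[0, 0, 0], [0, 0, 0.001], -1],
  [[0, 0, 0], [0, 0, 0.001], -1],
  [[0, 0, 0], [0, 0, 0.002], -1],
  [[0, 0, 0], [0, 0, 0.002], -1],
  [[0, 0, 0], [0, 0, 0.002], -1],
])

```text
t: 9.62
tcp_pos: [0.4388, -0.1437, -0.0197]
orientation: [-179.9, 0.2, -178.5]
wrist_force: [-7.1, 3.0, 57.6]
opening: -0.0
finger_force: 29.3
```

Contact at a reported z of -0.0194 on a floor 12 mm high: real tips = reported z + 31.4 mm, and xy agrees with the images. I go back over the handle with that correction.

step_arm([
  [[0, 0, 0], [0, 0, -0.015], -1],
  [[0, 0, 0], [0, 0, -0.045], -1],
  [[0, 0, 0], [0, 0, -0.08], -1],
  [[0, 0, 0], [0, 0, -0.11], 0],
  [[0, 0, 0], [0, 0, -0.125], 0],
])

```text
t: 10.03
tcp_pos: [0.4399, -0.1443, 0.1029]
orientation: [-179.8, 0.2, -178.5]
wrist_force: [1.0, -0.4, -0.4]
opening: 0.0075
finger_force: 0.0
```

step_arm([
  [[0, 0, 0], [0, 0.025, 0], 0],
  [[0, 0, 0], [-0.001, 0.06, 0], 0],
  [[0, 0, 0], [-0.002, 0.1, 0], 0],
  [[0, 0, 0], [-0.003, 0.14, 0], 0],
  [[0, 0, 0], [-0.003, 0.18, 0], 0],
])

```text
t: 10.45
tcp_pos: [0.4367, 0.0378, 0.0999]
orientation: [-180.0, 0.0, -178.6]
wrist_force: [1.2, 1.2, 0.0]
opening: 0.0384
finger_force: 0.0
```

step_arm([
  [[0, 0, 0], [-0.001, 0.03, 0], 0],
  [[0, 0, 0], [-0.001, 0.06, 0], 0],
  [[0, 0, 0], [-0.0015, 0.0735, 0], 0],
  [[0, 0, 0], [-0.0015, 0.0735, 0], 0],
  [[0, 0, 0], [-0.0015, 0.0735, 0], 0],
])

```text
t: 10.87
tcp_pos: [0.4361, 0.1105, 0.0997]
orientation: [-180.0, -0.0, -178.3]
wrist_force: [0.1, 0.3, -0.5]
opening: 0.0435
finger_force: 0.0
```

step_arm([
  [[0, 0, 0], [0, 0, 0], 0],
  [[0, 0, 0], [0, 0, 0], 0],
  [[0, 0, 0], [0, 0, 0], 0],
])

```text
t: 11.12
tcp_pos: [0.4366, 0.1089, 0.0997]
orientation: [-180.0, -0.0, -178.6]
wrist_force: [-0.5, 0.1, 0.1]
opening: 0.0434
finger_force: 0.0
```

Run:
```python
from h import *
plan([.4364,.110,.050],181.47)
```

```text
shift [0.0001 0.0011 0.0497] turn [-0.01 -0.01 -0.07]
```

step_arm([
  [[0, 0, 0], [0, 0.001, 0.012], 0],
  [[0, 0, 0], [0, 0.001, 0.025], 0],
  [[0, 0, 0], [0, 0.001, 0.038], 0],
  [[0, 0, 0], [0, 0.001, 0.05], 0],
  [[0, 0, 0], [0, 0.001, 0.05], 0],
])

```text
t: 11.53
tcp_pos: [0.4351, 0.11, 0.0482]
orientation: [180.0, -0.2, -178.6]
wrist_force: [1.0, 0.4, -0.3]
opening: 0.0436
finger_force: 0.0
```

step_arm([
  [[0, 0, 0], [0, 0, 0], -1],
  [[0, 0, 0], [0, 0, 0], -1],
  [[0, 0, 0], [0, 0, 0], -1],
  [[0, 0, 0], [0, 0, 0], -1],
  [[0, 0, 0], [0, 0, 0], -1],
])

```text
t: 11.95
tcp_pos: [0.4368, 0.1109, 0.0503]
orientation: [-180.0, 0.1, -178.5]
wrist_force: [0.4, -0.3, 0.5]
opening: 0.0181
finger_force: 0.0
```

step_arm([
  [[0, 0, 0], [0, 0, 0], -1],
  [[0, 0, 0], [0, 0, 0], -1],
  [[0, 0, 0], [0, 0, 0], -1],
  [[0, 0, 0], [0, 0, 0], -1],
  [[0, 0, 0], [0, 0, 0], -1],
])

```text
t: 12.37
tcp_pos: [0.4368, 0.1099, 0.0503]
orientation: [-179.9, 0.1, -178.4]
wrist_force: [-0.3, -5.7, 3.2]
opening: 0.0136
finger_force: 30.0
```

step_arm([
  [[0, 0, 0], [0, -0.014, 0], -1],
  [[0, 0, 0], [0, -0.03, 0], -1],
  [[0, 0, 0], [0, -0.05, 0], -1],
  [[0, 0, 0], [0, -0.07, 0], -1],
  [[0, 0, 0], [0, -0.09, 0], -1],
])

```text
t: 12.78
tcp_pos: [0.4389, 0.0221, 0.0502]
orientation: [179.9, 0.1, -178.6]
wrist_force: [1.7, 10.6, 2.0]
opening: 0.0139
finger_force: 30.0
```

step_arm([
  [[0, 0, 0], [0, -0.02, 0], -1],
  [[0, 0, 0], [0, -0.04, 0], -1],
  [[0, 0, 0], [0, -0.06, 0], -1],
  [[0, 0, 0], [0, -0.08, 0], -1],
  [[0, 0, 0], [0, -0.1, 0], -1],
])

```text
t: 13.2
tcp_pos: [0.4414, -0.0777, 0.0502]
orientation: [179.8, 0.0, -178.6]
wrist_force: [3.4, 10.2, 3.5]
opening: 0.0136
finger_force: 30.0
```

step_arm([
  [[0, 0, 0], [0, -0.02, 0], -1],
  [[0, 0, 0], [0, -0.04, 0], -1],
  [[0, 0, 0], [0, -0.06, 0], -1],
  [[0, 0, 0], [0, -0.075, 0], -1],
  [[0, 0, 0], [0, -0.085, 0], -1],
])

```text
t: 13.62
tcp_pos: [0.4435, -0.1633, 0.0502]
orientation: [179.9, 0.0, -178.6]
wrist_force: [1.6, 7.5, 4.7]
opening: 0.0136
finger_force: 30.0
```

step_arm([
  [[0, 0, 0], [0, -0.008, 0], -1],
  [[0, 0, 0], [0, -0.016, 0], -1],
  [[0, 0, 0], [0, -0.022, 0], -1],
  [[0, 0, 0], [0, -0.028, 0], -1],
  [[0, 0, 0], [0, -0.03, 0], -1],
])

```text
t: 14.03
tcp_pos: [0.4442, -0.1917, 0.0502]
orientation: [179.8, -0.0, -178.5]
wrist_force: [0.4, 5.3, 3.0]
opening: 0.0138
finger_force: 30.0
```

step_arm([
  [[0, 0, 0], [0, 0, 0], -1],
  [[0, 0, 0], [0, 0, 0], -1],
  [[0, 0, 0], [0, 0, 0], -1],
])

```text
t: 14.28
tcp_pos: [0.4442, -0.193, 0.0502]
orientation: [179.9, -0.0, -178.5]
wrist_force: [0.9, 4.5, 6.7]
opening: 0.0138
finger_force: 30.0
```

step_arm([
  [[0, 0, 0], [0, -0.002, 0], -1],
  [[0, 0, 0], [0, -0.004, 0], -1],
  [[0, 0, 0], [0, -0.005, 0], -1],
  [[0, 0, 0], [0, -0.005, 0], -1],
  [[0, 0, 0], [0, -0.005, 0], -1],
])

```text
t: 14.7
tcp_pos: [0.4444, -0.1984, 0.0502]
orientation: [180.0, 0.0, -178.5]
wrist_force: [0.4, 4.5, 6.1]
opening: 0.0141
finger_force: 30.0
```

step_arm([
  [[0, 0, 0], [0, 0.002, 0], -1],
  [[0, 0, 0], [0, 0.004, 0], -1],
  [[0, 0, 0], [0, 0.004, 0], -0.2],
  [[0, 0, 0], [0, 0.004, 0], -0.2],
  [[0, 0, 0], [0, 0.004, 0], -0.2],
])

```text
t: 15.12
tcp_pos: [0.4443, -0.1952, 0.0497]
orientation: [-180.0, -0.0, -178.5]
wrist_force: [0.0, 0.0, -0.7]
opening: 0.0265
finger_force: 0.0
```

step_arm([
  [[0, 0, 0], [0, 0, 0], -0.2],
  [[0, 0, 0], [0, 0, -0.02], -0.2],
  [[0, 0, 0], [0, 0, -0.05], -0.2],
  [[0, 0, 0], [0, 0, -0.085], -0.2],
  [[0, 0, 0], [0, 0, -0.12], -0.2],
])

```text
t: 15.53
tcp_pos: [0.444, -0.1956, 0.1705]
orientation: [-180.0, -0.1, -178.5]
wrist_force: [0.6, -0.4, 0.2]
opening: 0.0344
finger_force: 0.0
```

Run:
```python
from h import *
c=cv2.cvtColor(camera("side"),cv2.COLOR_RGB2BGR);im,h=scene("pics/t7.png");cv2.imwrite("pics/s7.png",c)
A=cv2.resize(im[120:300,220:470],None,fx=2,fy=2);B=cv2.resize(c[100:280,210:350],None,fx=2,fy=2)
cv2.imwrite("pics/c7.png",np.hstack([A,B]))
print(read_state()["tcp_pos"])
w=(h[...,1]<45)&(h[...,2]>140)
for c,a in blobs(w,200):
    if c[:,0].min()>200 and c[:,1].min()>100 and c[:,1].max()<210: print("white",c.mean(0).round(1),a,np.round(rectz("top",c,.07),3))
```

```text
[ 0.44822052 -0.19854208  0.17479835]
white [329.9 178.6] 522.0 [ 0.643 -0.088 71.048 59.246 78.095]
white [275.5 175.4] 533.0 [6.5500e-01 5.8000e-02 7.2923e+01 6.0300e+01 8.3508e+01]
```

View pics/c7.png

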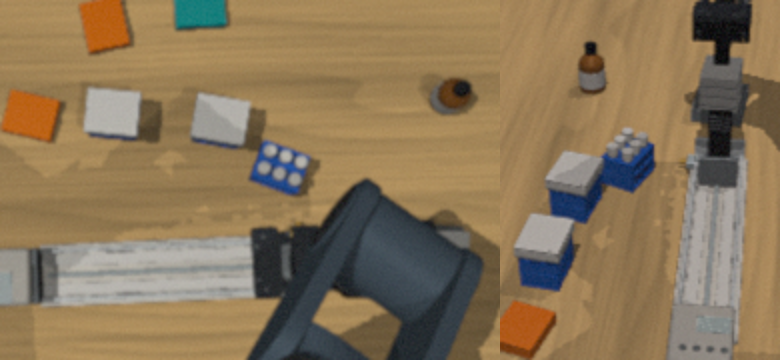

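The follower stays on its catch. The open rack has been knocked to about (360,203), so I will measure it again later. Lid A comes first.

step_arm([
  [[0, 0, 0], [-0.015, 0.02, 0], 1],
  [[0, 0, 0], [-0.038, 0.045, 0], 1],
  [[0, 0, 0], [-0.062, 0.072, 0], 1],
  [[0, 0, 0], [-0.085, 0.098, 0], 1],
  [[0, 0, 0], [-0.108, 0.124, 0], 1],
])

```text
t: 16.05
tcp_pos: [0.5499, -0.0676, 0.1689]
orientation: [-180.0, -0.0, -178.5]
wrist_force: [0.3, -0.2, -0.1]
opening: 0.0606
finger_force: 0.0
```

step_arm([
  [[0, 0, 0], [-0.024, 0.027, 0], 1],
  [[0, 0, 0], [-0.048, 0.054, 0], 1],
  [[0, 0, 0], [-0.072, 0.081, 0], 1],
  [[0, 0, 0], [-0.096, 0.108, 0], 1],
  [[0, 0, 0], [-0.108, 0.124, 0], 1],
])

```text
t: 16.47
tcp_pos: [0.6565, 0.061, 0.1685]
orientation: [-180.0, 0.1, -178.4]
wrist_force: [0.3, 0.4, 0.3]
opening: 0.0857
finger_force: 0.0
```

step_arm([
  [[0, 0, 6.5], [0, 0, 0], 1],
  [[0, 0, 13], [0, 0, 0], 1],
  [[0, 0, 19.5], [0, 0, 0], 1],
  [[0, 0, 26], [0, 0, 0], 1],
  [[0, 0, 32.5], [0, 0, 0], 1],
])

```text
t: 16.88
tcp_pos: [0.6537, 0.058, 0.1682]
orientation: [-179.9, -0.0, 148.7]
wrist_force: [-0.6, 0.9, -0.3]
opening: 0.0869
finger_force: 0.0
```

step_arm([
  [[0, 0, 6.5], [0, 0, 0], 1],
  [[0, 0, 13], [0, 0, 0], 1],
  [[0, 0, 19.5], [0, 0, 0], 1],
  [[0, 0, 26], [0, 0, 0], 1],
  [[0, 0, 32.5], [0, 0, 0], 1],
])

```text
t: 17.3
tcp_pos: [0.6537, 0.0579, 0.1683]
orientation: [-179.9, 0.0, 116.2]
wrist_force: [-0.2, 0.6, 0.2]
opening: 0.0871
finger_force: 0.0
```

step_arm([
  [[0, 0, 6.5], [0, 0, 0], 1],
  [[0, 0, 13], [0, 0, 0], 1],
  [[0, 0, 19.5], [0, 0, 0], 1],
  [[0, 0, 26], [0, 0, 0], 1],
  [[0, 0, 32.5], [0, 0, 0], 1],
])

```text
t: 17.72
tcp_pos: [0.6538, 0.0578, 0.1683]
orientation: [-180.0, 0.1, 83.7]
wrist_force: [0.4, 0.1, -0.1]
opening: 0.0869
finger_force: 0.0
```

step_arm([
  [[0, 0, 0], [0, 0, 0], 1],
  [[0, 0, 0], [0, 0, 0], 1],
  [[0, 0, 0], [0, 0, 0], 1],
])

```text
t: 17.97
tcp_pos: [0.6537, 0.0582, 0.169]
orientation: [-180.0, 0.0, 84.1]
wrist_force: [-0.0, -0.7, 0.2]
opening: 0.0872
finger_force: 0.0
```

Run:
```python
from h import *
s=read_state();print(s["tcp_pos"],s["orientation"],s["opening"])
plan([.6545,.0585,.0236],83.6)
```

```text
[0.6537142  0.05824365 0.16902748] [-1.79960529e+02  2.51381425e-02  8.41315697e+01] 0.08720747895900928
shift [0.0004 0.0009 0.1454] turn [-0.04  0.03  0.53]
```

step_arm([
  [[0, 0, 0], [0, 0.001, 0.03], 1],
  [[0, 0, 0], [0, 0.001, 0.065], 1],
  [[0, 0, 0], [0, 0.001, 0.1], 1],
  [[0, 0, 0], [0, 0.001, 0.125], 1],
  [[0, 0, 0], [0, 0.001, 0.137], 1],
])

```text
t: 18.38
tcp_pos: [0.6519, 0.0585, 0.0286]
orientation: [-179.6, 0.0, 84.1]
wrist_force: [-0.5, 0.4, -0.5]
opening: 0.0869
finger_force: 0.0
```

step_arm([
  [[0, 0, 0], [0, 0, 0], 1],
  [[0, 0, 0], [0, 0, 0], 1],
  [[0, 0, 0], [0, 0, 0.001], 1],
])

```text
t: 18.63
tcp_pos: [0.6568, 0.0583, 0.0337]
orientation: [179.8, -0.0, 84.0]
wrist_force: [0.7, -0.0, 0.3]
opening: 0.0871
finger_force: 0.0
```

Run:
```python
from h import *
s=read_state();print(s["tcp_pos"],s["orientation"])
c=cv2.cvtColor(camera("side"),cv2.COLOR_RGB2BGR);D=cv2.resize(c[150:270,190:290],None,fx=5,fy=5,interpolation=cv2.INTER_CUBIC)
for dx in(-.0435,.0435):
  for dy in(-.0095,.0095):
    u,v=(proj("side",s["tcp_pos"]+[dx,dy,.0314])-(190,150))*5;cv2.drawMarker(D,(int(u),int(v)),(0,255,0),0,10)
cv2.imwrite("pics/c8.png",D)
```

```text
[0.6568233  0.05834379 0.03372876] [ 1.79759314e+02 -3.64571739e-03  8.40303135e+01]
```

View pics/c8.png

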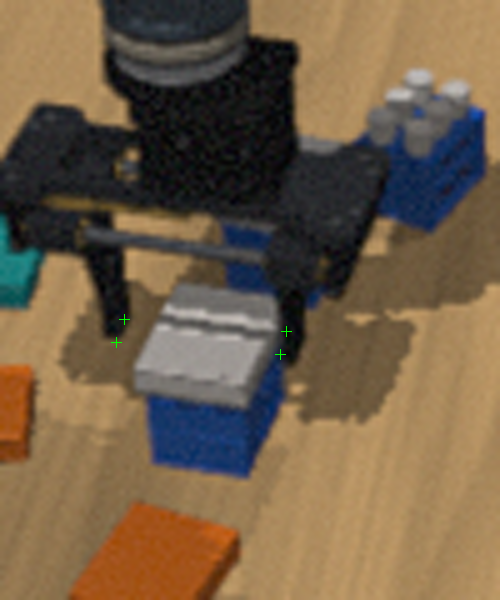

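The offset holds here too: the markers sit on the fingertips, which straddle the lid. I lower a little and grip.

step_arm([
  [[0, 0, 0], [0, 0, 0.003], 1],
  [[0, 0, 0], [0, 0, 0.006], 1],
  [[0, 0, 0], [0, 0, 0.006], 0],
  [[0, 0, 0], [0, 0, 0.006], -0.5],
  [[0, 0, 0], [0, 0, 0.006], -1],
])

```text
t: 19.1
tcp_pos: [0.6549, 0.0585, 0.026]
orientation: [180.0, 0.0, 84.0]
wrist_force: [0.1, 0.5, -0.1]
opening: 0.0741
finger_force: 0.0
```

step_arm([
  [[0, 0, 0], [0, 0, 0], -1],
  [[0, 0, 0], [0, 0, 0], -1],
  [[0, 0, 0], [0, 0, 0], -1],
  [[0, 0, 0], [0, 0, 0], -1],
  [[0, 0, 0], [0, 0, 0], -1],
])

```text
t: 19.52
tcp_pos: [0.6548, 0.0585, 0.0258]
orientation: [180.0, 0.0, 84.0]
wrist_force: [-0.5, 0.1, 0.8]
opening: 0.0597
finger_force: 30.0
```

step_arm([
  [[0, 0, 0], [0, 0, -0.01], -1],
  [[0, 0, 0], [0, 0, -0.025], -1],
  [[0, 0, 0], [0, 0, -0.05], -1],
  [[0, 0, 0], [0, 0, -0.08], -1],
  [[0, 0, 0], [0, 0, -0.12], -1],
])

```text
t: 19.93
tcp_pos: [0.6526, 0.0586, 0.1449]
orientation: [-179.7, 0.0, 84.0]
wrist_force: [0.4, 0.6, -1.4]
opening: 0.0592
finger_force: 30.0
```

step_arm([
  [[0, 0, 0], [0, 0, 0], -1],
  [[0, 0, 0], [0, 0, 0], -1],
  [[0, 0, 0], [0, 0, 0], -1],
])

```text
t: 20.18
tcp_pos: [0.6544, 0.0586, 0.1462]
orientation: [180.0, 0.0, 84.0]
wrist_force: [-1.0, 0.1, -1.3]
opening: 0.0594
finger_force: 30.0
```

Run:
```python
from h import *
s=read_state();print(s["tcp_pos"],s["orientation"],s["wrist_force"],s["opening"])
plan([.4555,-.371,.145],86.)
```

```text
[0.65438294 0.05857069 0.14620679] [1.79997030e+02 2.48868794e-03 8.40111607e+01] [-1.0186885   0.09730089 -1.3437125 ] 0.059441444392838425
shift [-0.448  -0.153   0.0012] turn [ 0.    0.   -1.99]
```

step_arm([
  [[0, 0, 0], [-0.02, -0.007, 0], -1],
  [[0, 0, 0], [-0.05, -0.017, 0], -1],
  [[0, 0, 0], [-0.08, -0.027, 0], -1],
  [[0, 0, 0], [-0.115, -0.039, 0], -1],
  [[0, 0, 0], [-0.15, -0.051, 0], -1],
])

```text
t: 20.6
tcp_pos: [0.5861, -0.0856, 0.1437]
orientation: [-179.7, -0.1, 84.1]
wrist_force: [0.1, 0.0, -1.8]
opening: 0.0595
finger_force: 30.0
```

step_arm([
  [[0, 0, 0], [-0.035, -0.012, 0], -1],
  [[0, 0, 0], [-0.07, -0.024, 0], -1],
  [[0, 0, 0], [-0.1, -0.034, 0], -1],
  [[0, 0, 0], [-0.13, -0.044, 0], -1],
  [[0, 0, 0], [-0.16, -0.055, 0], -1],
])

```text
t: 21.02
tcp_pos: [0.5149, -0.2392, 0.1439]
orientation: [-179.8, -0.1, 84.0]
wrist_force: [0.1, -0.6, -0.7]
opening: 0.0598
finger_force: 30.0
```

step_arm([
  [[0, 0, 0], [-0.03, -0.01, 0], -1],
  [[0, 0, 0], [-0.06, -0.02, 0], -1],
  [[0, 0, 0], [-0.09, -0.03, 0], -1],
  [[0, 0, 0], [-0.12, -0.04, 0], -1],
  [[0, 0, -2], [-0.138, -0.047, 0], -1],
])

```text
t: 21.43
tcp_pos: [0.4536, -0.3731, 0.1439]
orientation: [-179.9, -0.1, 85.9]
wrist_force: [-0.3, -0.2, -2.0]
opening: 0.0596
finger_force: 30.0
```

step_arm([
  [[0, 0, 0], [0, 0, 0], -1],
  [[0, 0, 0], [0, 0, 0], -1],
  [[0, 0, 0], [0, 0, 0], -1],
  [[0, 0, 0], [0, 0, 0], -1],
])

```text
t: 21.77
tcp_pos: [0.4557, -0.3692, 0.1449]
orientation: [-179.9, -0.1, 86.1]
wrist_force: [1.4, -0.1, 0.8]
opening: 0.0597
finger_force: 30.0
```

Run:
```python
from h import *
s=read_state();print(s["tcp_pos"],s["orientation"],s["wrist_force"],s["opening"])
plan([.4555,-.371,.1],86.)
c=cv2.cvtColor(camera("side"),cv2.COLOR_RGB2BGR);D=cv2.resize(c[90:190,270:370],None,fx=6,fy=6,interpolation=cv2.INTER_CUBIC)
for z in(.064,.082,.1):
 for p in((.4555+.03,-.371+.036),(.4555-.03,-.371+.036)):
  u,v=(proj("side",[*p,z])-(270,90))*6;cv2.drawMarker(D,(int(u),int(v)),(0,0,255),0,8)
cv2.imwrite("pics/c9.png",D)
```

```text
[ 0.45574197 -0.36924306  0.14489562] [-1.79910237e+02 -1.18914368e-01  8.60584437e+01] [ 1.43182101 -0.08512969  0.79240214] 0.05974691094745638
shift [-0.0019 -0.0001  0.0449] turn [-0.09 -0.12  0.06]
```

View pics/c9.png

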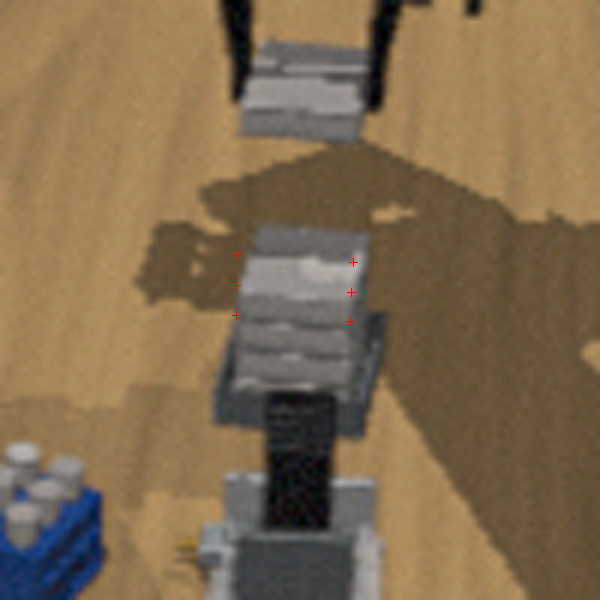

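Pile top is at about 79 mm and the held lid is lined up with it. I descend, then creep until I feel contact.

step_arm([
  [[0, 0, 0], [-0.002, 0, 0.015], -1],
  [[0, 0, 0], [-0.002, 0, 0.035], -1],
  [[0, 0, 0], [-0.002, 0, 0.055], -1],
  [[0, 0, 0], [-0.002, 0, 0.07], -1],
  [[0, 0, 0], [-0.002, 0, 0.08], -1],
])

```text
t: 22.23
tcp_pos: [0.4556, -0.371, 0.0641]
orientation: [-179.9, -0.1, 86.1]
wrist_force: [-0.6, 0.2, -0.4]
opening: 0.0597
finger_force: 30.0
```

step_arm([
  [[0, 0, 0], [0, 0, 0.001], -1],
  [[0, 0, 0], [0, 0, 0.002], -1],
  [[0, 0, 0], [0, 0, 0.003], -1],
  [[0, 0, 0], [0, 0, 0.004], -1],
  [[0, 0, 0], [0, 0, 0.004], -1],
])

```text
t: 22.65
tcp_pos: [0.4562, -0.3735, 0.0625]
orientation: [179.9, 0.1, 86.0]
wrist_force: [-1.5, 1.1, 0.1]
opening: 0.0596
finger_force: 30.0
```

step_arm([
  [[0, 0, 0], [0, 0, 0.001], -1],
  [[0, 0, 0], [0, 0, 0.002], -1],
  [[0, 0, 0], [0, 0, 0.003], -1],
  [[0, 0, 0], [0, 0, 0.003], -1],
  [[0, 0, 0], [0, 0, 0.003], -1],
])

```text
t: 23.07
tcp_pos: [0.4556, -0.3731, 0.0587]
orientation: [-180.0, -0.0, 86.0]
wrist_force: [-0.1, 0.1, -1.0]
opening: 0.0599
finger_force: 30.0
```

step_arm([
  [[0, 0, 0], [0.0015, 0, 0.001], -1],
  [[0, 0, 0], [0.0015, 0, 0.002], -1],
  [[0, 0, 0], [0.0015, 0, 0.003], -1],
  [[0, 0, 0], [0.0015, 0, 0.003], -1],
  [[0, 0, 0], [0.0015, 0, 0.003], -1],
])

```text
t: 23.48
tcp_pos: [0.4558, -0.3715, 0.0556]
orientation: [-180.0, -0.0, 86.0]
wrist_force: [-0.1, 0.3, -0.5]
opening: 0.0601
finger_force: 30.0
```

step_arm([
  [[0, 0, 0], [0, 0, 0.001], -1],
  [[0, 0, 0], [0, 0, 0.002], -1],
  [[0, 0, 0], [0, 0, 0.002], -1],
  [[0, 0, 0], [0, 0, 0.002], -1],
])

```text
t: 23.82
tcp_pos: [0.4558, -0.3715, 0.0537]
orientation: [-180.0, -0.0, 86.0]
wrist_force: [0.1, 0.4, -0.6]
opening: 0.0597
finger_force: 30.0
```

step_arm([
  [[0, 0, 0], [0, 0, 0.001], -1],
  [[0, 0, 0], [0, 0, 0.002], -1],
  [[0, 0, 0], [0, 0, 0.002], -1],
  [[0, 0, 0], [0, 0, 0.002], -1],
])

```text
t: 24.15
tcp_pos: [0.4559, -0.3717, 0.0526]
orientation: [180.0, 0.0, 86.0]
wrist_force: [-1.5, 0.5, 6.2]
opening: 0.0596
finger_force: 30.0
```

Contact at 0.0526, as predicted. I release, rise and travel to lid B.

step_arm([
  [[0, 0, 0], [0, 0, 0], 0.5],
  [[0, 0, 0], [0, 0, 0], 0.8],
  [[0, 0, 0], [0, 0, 0], 1],
  [[0, 0, 0], [0, 0, 0], 1],
  [[0, 0, 0], [0, 0, 0], 1],
])

```text
t: 24.57
tcp_pos: [0.4557, -0.3715, 0.0515]
orientation: [-180.0, -0.0, 86.0]
wrist_force: [-0.3, 0.1, -0.0]
opening: 0.0829
finger_force: 0.0
```

step_arm([
  [[0, 0, 0], [0, 0, -0.015], 1],
  [[0, 0, 0], [0, 0, -0.04], 1],
  [[0, 0, 0], [0, 0, -0.07], 1],
  [[0, 0, 0], [0, 0, -0.1], 1],
  [[0, 0, 0], [0, 0, -0.115], 1],
])

```text
t: 24.98
tcp_pos: [0.4571, -0.373, 0.1702]
orientation: [179.8, 0.2, 86.0]
wrist_force: [1.1, -0.4, 0.2]
opening: 0.0863
finger_force: 0.0
```

step_arm([
  [[0, 0, 0], [0.028, 0.017, 0], 1],
  [[0, 0, 0], [0.056, 0.034, 0], 1],
  [[0, 0, 0], [0.085, 0.051, 0], 1],
  [[0, 0, 0], [0.113, 0.068, 0], 1],
  [[0, 0, 0], [0.14, 0.085, 0], 1],
])

```text
t: 25.4
tcp_pos: [0.5508, -0.2363, 0.1667]
orientation: [-180.0, -0.0, 86.0]
wrist_force: [0.1, 0.2, -0.7]
opening: 0.0869
finger_force: 0.0
```

step_arm([
  [[0, 0, 0], [0.03, 0.017, 0], 1],
  [[0, 0, 0], [0.06, 0.034, 0], 1],
  [[0, 0, 0], [0.09, 0.051, 0], 1],
  [[0, 0, 0], [0.12, 0.068, 0], 1],
  [[0, 0, 0], [0.14, 0.08, 0], 1],
])

```text
t: 25.82
tcp_pos: [0.6411, -0.1006, 0.1665]
orientation: [180.0, -0.1, 86.1]
wrist_force: [-0.8, 0.9, 0.2]
opening: 0.0867
finger_force: 0.0
```

step_arm([
  [[0, 0, 4], [0, 0, 0], 1],
  [[0, 0, 8], [0, 0, 0], 1],
  [[0, 0, 8], [0, 0, 0], 1],
  [[0, 0, 8], [0, 0, 0], 1],
  [[0, 0, 8], [0, 0, 0], 1],
])

```text
t: 26.23
tcp_pos: [0.6397, -0.104, 0.1666]
orientation: [-180.0, -0.0, 78.1]
wrist_force: [-0.3, -0.6, -1.0]
opening: 0.0873
finger_force: 0.0
```

Run:
```python
from h import *
im,h=scene("pics/t10.png");s=read_state();print(s["tcp_pos"],s["orientation"],s["opening"])
w=(h[...,1]<45)&(h[...,2]>140)
for c,a in blobs(w,200): print("white",c.mean(0).round(1),a,np.round(rectz("top",c,.097 if c[:,0].min()>400 else .07),3))
plan([.643,-.088,.0236],78.2)
```

```text
[ 0.63967762 -0.10408933  0.16665373] [-1.79983224e+02 -1.26663569e-03  7.80322910e+01] 0.08736311891618784
white [ 28.9 410. ] 943.0 [6.50000e-02 6.97000e-01 1.74637e+02 7.24380e+01 8.94560e+01]
white [ 99.8 274.5] 405.5 [  0.396   0.53  290.334  13.933 -88.44 ]
white [146.7 253. ] 1361.0 [4.35000e-01 4.25000e-01 5.06035e+02 7.41060e+01 8.98370e+01]
white [258.8 255.4] 826.0 [ 4.36000e-01  1.00000e-01  1.09521e+02  8.06790e+01 -8.87240e+01]
white [442.8 245.3] 595.5 [ 0.456 -0.372 74.556 61.664 88.972]
white [ 54.8 143.9] 4317.0 [  0.734   0.692 312.191 218.057  19.537]
white [281.1  38.9] 42972.5 [1.028000e+00 2.900000e-02 1.525177e+03 2.547630e+02 8.829600e+01]
shift [ 0.0164 -0.      0.1431] turn [-0.02 -0.   -0.17]
```

step_arm([
  [[0, 0, 0], [0.0164, 0, 0.02], 1],
  [[0, 0, 0], [0.0164, 0, 0.055], 1],
  [[0, 0, 0], [0.0164, 0, 0.09], 1],
  [[0, 0, 0], [0.0164, 0, 0.12], 1],
  [[0, 0, 0], [0.0164, 0, 0.141], 1],
])

```text
t: 26.7
tcp_pos: [0.6415, -0.0876, 0.0229]
orientation: [-179.8, -0.0, 78.0]
wrist_force: [0.3, 1.1, 0.0]
opening: 0.0871
finger_force: 0.0
```

step_arm([
  [[0, 0, 0], [0, 0, 0], 1],
  [[0, 0, 0], [0, 0, 0], 1],
  [[0, 0, 0], [0, 0, 0], 0],
  [[0, 0, 0], [0, 0, 0], -0.5],
  [[0, 0, 0], [0, 0, 0], -1],
])

```text
t: 27.12
tcp_pos: [0.6449, -0.0883, 0.0279]
orientation: [179.8, 0.0, 78.0]
wrist_force: [0.4, 0.0, -0.8]
opening: 0.0742
finger_force: 0.0
```

step_arm([
  [[0, 0, 0], [0, 0, 0], -1],
  [[0, 0, 0], [0, 0, 0], -1],
  [[0, 0, 0], [0, 0, 0], -1],
  [[0, 0, 0], [0, 0, 0], -1],
  [[0, 0, 0], [0, 0, 0], -1],
])

```text
t: 27.53
tcp_pos: [0.6438, -0.0878, 0.0268]
orientation: [179.9, 0.0, 78.0]
wrist_force: [-1.8, 0.1, 6.5]
opening: 0.0595
finger_force: 30.0
```

step_arm([
  [[0, 0, 0], [0, 0, -0.01], -1],
  [[0, 0, 0], [0, 0, -0.025], -1],
  [[0, 0, 0], [0, 0, -0.05], -1],
  [[0, 0, 0], [0, 0, -0.08], -1],
  [[0, 0, 0], [0, 0, -0.12], -1],
])

```text
t: 27.95
tcp_pos: [0.641, -0.087, 0.1445]
orientation: [-179.6, -0.0, 78.0]
wrist_force: [0.5, 0.2, -0.7]
opening: 0.0595
finger_force: 30.0
```

step_arm([
  [[0, 0, 0], [0, 0, 0], -1],
  [[0, 0, 0], [0, 0, 0], -1],
  [[0, 0, 0], [0, 0, 0], -1],
])

```text
t: 28.2
tcp_pos: [0.6428, -0.0875, 0.1458]
orientation: [-180.0, -0.0, 78.0]
wrist_force: [-0.8, 0.7, -0.3]
opening: 0.0596
finger_force: 30.0
```

Run:
```python
from h import *
s=read_state();print(s["tcp_pos"],s["orientation"],s["wrist_force"],s["opening"])
plan([.4557,-.3715,.146],86.)
```

```text
[ 0.64283695 -0.08749701  0.14584098] [-1.79978219e+02 -5.47683707e-04  7.80079654e+01] [-0.77640429  0.69091098 -0.29120482] 0.05958648758257235
shift [-3.167e-01 -1.240e-01 -1.000e-04] turn [-0.02 -0.   -7.99]
```

step_arm([
  [[0, 0, 0], [-0.025, -0.01, 0], -1],
  [[0, 0, 0], [-0.058, -0.023, 0], -1],
  [[0, 0, 0], [-0.092, -0.036, 0], -1],
  [[0, 0, 0], [-0.126, -0.049, 0], -1],
  [[0, 0, 0], [-0.16, -0.063, 0], -1],
])

```text
t: 28.62
tcp_pos: [0.5462, -0.2312, 0.1436]
orientation: [-179.8, -0.1, 78.0]
wrist_force: [1.1, 0.4, 0.1]
opening: 0.0598
finger_force: 30.0
```

step_arm([
  [[0, 0, 0], [-0.035, -0.014, 0], -1],
  [[0, 0, 0], [-0.07, -0.027, 0], -1],
  [[0, 0, 0], [-0.105, -0.041, 0], -1],
  [[0, 0, -3], [-0.135, -0.053, 0], -1],
  [[0, 0, -8], [-0.1567, -0.061, 0], -1],
])

```text
t: 29.03
tcp_pos: [0.4532, -0.373, 0.1437]
orientation: [-179.8, -0.1, 86.1]
wrist_force: [0.5, -0.4, -0.7]
opening: 0.0599
finger_force: 30.0
```

step_arm([
  [[0, 0, 0], [0, 0, 0], -1],
  [[0, 0, 0], [0, 0, 0], -1],
  [[0, 0, 0], [0, 0, 0], -1],
  [[0, 0, 0], [0, 0, 0], -1],
  [[0, 0, 0], [0, 0, 0], -1],
])

```text
t: 29.45
tcp_pos: [0.4567, -0.3701, 0.1452]
orientation: [-180.0, -0.1, 86.1]
wrist_force: [-0.2, 0.5, -0.3]
opening: 0.0597
finger_force: 30.0
```

step_arm([
  [[0, 0, 0], [0, 0, 0.01], -1],
  [[0, 0, 0], [0, 0, 0.03], -1],
  [[0, 0, 0], [0, 0, 0.05], -1],
  [[0, 0, 0], [0, 0, 0.06], -1],
  [[0, 0, 0], [0, 0, 0.066], -1],
])

```text
t: 29.87
tcp_pos: [0.4557, -0.3701, 0.0777]
orientation: [-179.9, -0.2, 86.1]
wrist_force: [0.1, 0.6, 0.2]
opening: 0.0595
finger_force: 30.0
```

step_arm([
  [[0, 0, 0], [0, 0, 0.001], -1],
  [[0, 0, 0], [0, 0, 0.002], -1],
  [[0, 0, 0], [0, 0, 0.003], -1],
  [[0, 0, 0], [0, 0, 0.004], -1],
  [[0, 0, 0], [0, 0, 0.004], -1],
])

```text
t: 30.28
tcp_pos: [0.4565, -0.3721, 0.0764]
orientation: [179.9, 0.1, 86.0]
wrist_force: [-0.0, 0.1, -0.5]
opening: 0.0599
finger_force: 30.0
```

Run:
```python
from h import *
plan([.4557,-.3715,.0706],86.)
```

```text
shift [ 0.0005 -0.0009  0.0058] turn [0.05 0.06 0.  ]
```

step_arm([
  [[0, 0, 0], [0, 0, 0.001], -1],
  [[0, 0, 0], [0, 0, 0.002], -1],
  [[0, 0, 0], [0, 0, 0.003], -1],
  [[0, 0, 0], [0, 0, 0.003], -1],
  [[0, 0, 0], [0, 0, 0.003], -1],
])

```text
t: 30.7
tcp_pos: [0.4562, -0.3717, 0.0727]
orientation: [-180.0, -0.0, 86.0]
wrist_force: [-0.6, 0.3, 0.1]
opening: 0.0595
finger_force: 30.0
```

step_arm([
  [[0, 0, 0], [0, 0, 0.001], -1],
  [[0, 0, 0], [0, 0, 0.0015], -1],
  [[0, 0, 0], [0, 0, 0.0015], -1],
  [[0, 0, 0], [0, 0, 0.0015], -1],
])

```text
t: 31.03
tcp_pos: [0.4563, -0.3718, 0.0716]
orientation: [180.0, 0.0, 86.0]
wrist_force: [-0.3, -0.0, 3.5]
opening: 0.0595
finger_force: 30.0
```

step_arm([
  [[0, 0, 0], [0, 0, 0.001], -1],
  [[0, 0, 0], [0, 0, 0.0015], -1],
  [[0, 0, 0], [0, 0, 0.0015], -1],
  [[0, 0, 0], [0, 0, 0.0015], -1],
])

```text
t: 31.37
tcp_pos: [0.4563, -0.3718, 0.0715]
orientation: [180.0, 0.0, 86.0]
wrist_force: [-1.7, 2.6, 11.1]
opening: 0.0595
finger_force: 30.0
```

step_arm([
  [[0, 0, 0], [0, 0, -0.001], 0.5],
  [[0, 0, 0], [0, 0, -0.001], 0.8],
  [[0, 0, 0], [0, 0, -0.001], 1],
  [[0, 0, 0], [0, 0, -0.001], 1],
  [[0, 0, 0], [0, 0, -0.001], 1],
])

```text
t: 31.78
tcp_pos: [0.4561, -0.3715, 0.0703]
orientation: [-180.0, -0.0, 86.0]
wrist_force: [0.1, -0.7, 0.2]
opening: 0.0828
finger_force: 0.0
```

step_arm([
  [[0, 0, 0], [0, 0, -0.015], 1],
  [[0, 0, 0], [0, 0, -0.04], 1],
  [[0, 0, 0], [0, 0, -0.07], 1],
  [[0, 0, 0], [0, 0, -0.09], 1],
  [[0, 0, 0], [0, 0, -0.1], 1],
])

```text
t: 32.2
tcp_pos: [0.4574, -0.373, 0.1734]
orientation: [179.8, 0.2, 86.0]
wrist_force: [-0.5, -0.5, -1.0]
opening: 0.087
finger_force: 0.0
```

step_arm([
  [[0, 0, 0], [0, 0, 0], 1],
  [[0, 0, 0], [0, 0, 0], 1],
  [[0, 0, 0], [0, 0, 0], 1],
  [[0, 0, 0], [0, 0, 0], 1],
])

```text
t: 32.53
tcp_pos: [0.4553, -0.3707, 0.1689]
orientation: [-179.9, -0.2, 86.0]
wrist_force: [-0.5, -0.2, 0.5]
opening: 0.087
finger_force: 0.0
```

```bash
cat >> h.py <<'E'
def racks(h):
    # white caps on blue: caps' hull at z=.066
    b=((h[...,0]>100)&(h[...,0]<130)&(h[...,1]>120)&(h[...,2]>40)).astype(np.uint8)
    w=(h[...,1]<70)&(h[...,2]>120)
    near=cv2.dilate(b,np.ones((5,5)))>0
    reg=cv2.morphologyEx((b>0)|(w&near),cv2.MORPH_CLOSE,np.ones((3,3))) if False else ((b>0)|(w&near)).astype(np.uint8)
    for c,a in blobs(reg,150):
        m=c.mean(0)
        if not(200<m[0]<460 and 130<m[1]<290): continue
        cap=np.zeros_like(reg);cv2.fillPoly(cap,[c.astype(np.int32)],1)
        v,u=np.where((cap>0)&w)
        if len(u)<20: continue
        P=np.c_[u,v].astype(float)
        print("rack px",m.round(1),"outline@.048",np.round(rectz("top",c,.048),4),"caps@.066",np.round(rectz("top",P,.066),4),"capmean",onz("top",*P.mean(0),.066).round(4))
E
python3 - <<'E'
from h import *
im,h=scene("pics/t11.png");s=read_state();print(s["tcp_pos"],s["orientation"])
racks(h)
cv2.imwrite("pics/c11.png",cv2.resize(im[130:280,230:470],None,fx=3.3,fy=3.3,interpolation=cv2.INTER_CUBIC))
E
```

```text
[ 0.4554561  -0.37082729  0.16902055] [-1.79863129e+02 -1.42493777e-01  8.60003908e+01]
rack px [360.6 201.9] outline@.048 [ 0.5772 -0.1693 65.6965 58.6838 68.1228] caps@.066 [ 0.5797 -0.1699 59.144  46.3804 70.0864] capmean [ 0.5778 -0.1682  0.066 ]
rack px [329.1 180.8] outline@.048 [ 0.6404 -0.0866 67.3121 61.7916 81.646 ] caps@.066 [ 0.6371 -0.0844 64.5361 60.8424 80.3978] capmean [ 0.6395 -0.0862  0.066 ]
rack px [276.9 176.5] outline@.048 [6.52600e-01 5.99000e-02 6.88364e+01 5.86370e+01 8.87863e+01] caps@.066 [6.54800e-01 5.88000e-02 6.76077e+01 4.68121e+01 8.87864e+01] capmean [0.653  0.0553 0.066 ]
```

View pics/c11.png

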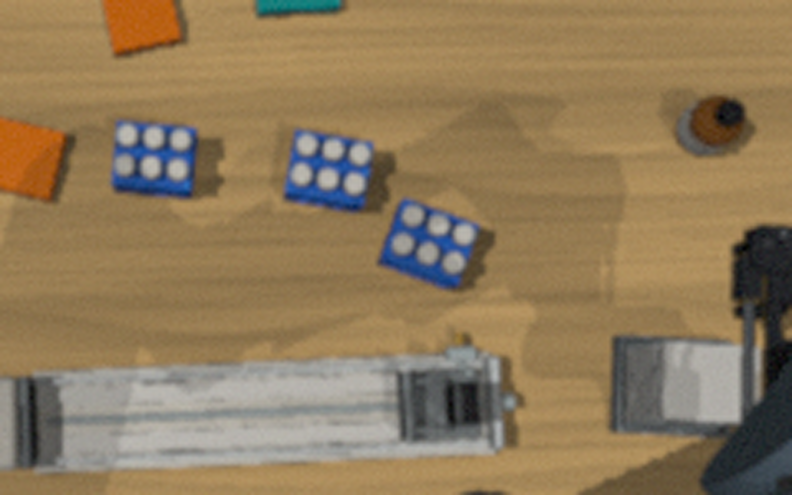

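Run:
```python
from h import *
f=lambda p:((p[0]+.5)/3.3-.5+230,(p[1]+.5)/3.3-.5+130)
R=dict(C=[(413,216),(438,225),(464,234),(402,244),(428,253),(454,262)],B=[(307,145),(333,149),(359,153),(301,174),(327,178),(354,183)],A=[(126,134),(153,137),(180,139),(124,165),(150,167),(178,169)])
for k,v in R.items():
    P=np.array([onz("top",*f(p),.066)[:2] for p in v]);d=(P[0]-P[2])+(P[3]-P[5])
    print(k,P.mean(0).round(4),np.degrees(np.arctan2(d[1],d[0])).round(1),np.linalg.norm(P[0]-P[2]))
print("face",onz("top",*f((400,405)),.062),"gate face",onz("top",*f((34,420)),.06),onz("top",*f((62,420)),.012))
print("bracket",onz("top",*f((497,405)),.044))
```

```text
C [ 0.5776 -0.1699] 69.3 0.04379873744737988
B [ 0.6414 -0.0878] 79.5 0.043081976564138015
A [0.6543 0.0584] 84.0 0.044738475986796
face [ 0.44358602 -0.13933423  0.062     ] gate face [0.436531   0.15736684 0.06      ] [0.43614882 0.14058251 0.012     ]
bracket [ 0.44235018 -0.22057372  0.044     ]
```

step_arm([
  [[0, 0, 0], [0.025, 0.013, 0], 1],
  [[0, 0, 0], [0.055, 0.028, 0], 1],
  [[0, 0, 0], [0.085, 0.044, 0], 1],
  [[0, 0, 0], [0.115, 0.06, 0], 1],
  [[0, 0, 0], [0.145, 0.075, 0], 1],
])

```text
t: 33.0
tcp_pos: [0.5413, -0.2308, 0.1695]
orientation: [-179.9, -0.1, 86.0]
wrist_force: [0.7, 0.1, -0.4]
opening: 0.0869
finger_force: 0.0
```

step_arm([
  [[0, 0, 5], [0.03, 0.015, 0], 1],
  [[0, 0, 11], [0.055, 0.028, 0], 1],
  [[0, 0, 16.7], [0.064, 0.0327, 0], 1],
  [[0, 0, 16.7], [0.064, 0.0327, 0], 1],
  [[0, 0, 16.7], [0.064, 0.0327, 0], 1],
])

```text
t: 33.42
tcp_pos: [0.5778, -0.1702, 0.1697]
orientation: [-179.9, 0.0, 69.6]
wrist_force: [0.4, -0.9, -1.5]
opening: 0.0869
finger_force: 0.0
```

step_arm([
  [[0, 0, 0], [0, 0, 0], 1],
  [[0, 0, 0], [0, 0, 0], 1],
  [[0, 0, 0], [0, 0, 0], 1],
  [[0, 0, 0], [0, 0, 0], 1],
])

```text
t: 33.75
tcp_pos: [0.5778, -0.1717, 0.1707]
orientation: [-180.0, 0.0, 69.2]
wrist_force: [0.1, -0.3, 0.3]
opening: 0.087
finger_force: 0.0
```

Run:
```python
from h import *
print(read_state()["tcp_pos"])
plan([.5776,-.1699,-.016],69.3)
```

```text
[ 0.5777982  -0.17174999  0.17073092]
shift [ 0.0017 -0.0008  0.1867] turn [-0.01  0.01 -0.05]
```

step_arm([
  [[0, 0, 0], [0.0017, 0, 0.025], 1],
  [[0, 0, 0], [0.0017, 0, 0.055], 1],
  [[0, 0, 0], [0.0017, 0, 0.09], 1],
  [[0, 0, 0], [0.0017, 0, 0.12], 1],
  [[0, 0, 0], [0.0017, 0, 0.145], 1],
])

```text
t: 34.17
tcp_pos: [0.5778, -0.1694, 0.0238]
orientation: [-179.9, -0.0, 69.3]
wrist_force: [0.5, 0.1, -0.5]
opening: 0.087
finger_force: 0.0
```

step_arm([
  [[0, 0, 0], [0, 0, 0.015], 1],
  [[0, 0, 0], [0, 0, 0.03], 1],
  [[0, 0, 0], [0, 0, 0.038], 1],
  [[0, 0, 0], [0, 0, 0.041], 1],
  [[0, 0, 0], [0, 0, 0.041], 1],
])

```text
t: 34.58
tcp_pos: [0.5785, -0.1694, -0.0156]
orientation: [-180.0, -0.0, 69.3]
wrist_force: [-0.6, 0.4, -0.2]
opening: 0.087
finger_force: 0.0
```

step_arm([
  [[0, 0, 0], [0, 0, 0], 0.4],
  [[0, 0, 0], [0, 0, 0], 0],
  [[0, 0, 0], [0, 0, 0], -0.5],
  [[0, 0, 0], [0, 0, 0], -1],
  [[0, 0, 0], [0, 0, 0], -1],
])

```text
t: 35.0
tcp_pos: [0.5792, -0.1693, -0.0146]
orientation: [179.9, 0.0, 69.3]
wrist_force: [0.3, -0.4, -0.2]
opening: 0.0616
finger_force: 0.0
```

step_arm([
  [[0, 0, 0], [0, 0, 0], -1],
  [[0, 0, 0], [0, 0, 0], -1],
  [[0, 0, 0], [0, 0, 0], -1],
  [[0, 0, 0], [0, 0, 0], -1],
  [[0, 0, 0], [0, 0, 0], -1],
])

```text
t: 35.42
tcp_pos: [0.579, -0.1692, -0.0149]
orientation: [180.0, 0.0, 69.3]
wrist_force: [-0.2, 1.5, 4.4]
opening: 0.0538
finger_force: 29.9
```

step_arm([
  [[0, 0, 0], [0, 0, -0.01], -1],
  [[0, 0, 0], [0, 0, -0.03], -1],
  [[0, 0, 0], [0, 0, -0.055], -1],
  [[0, 0, 0], [0, 0, -0.085], -1],
  [[0, 0, 0], [0, 0, -0.11], -1],
])

```text
t: 35.83
tcp_pos: [0.5784, -0.1689, 0.096]
orientation: [-179.9, -0.0, 69.3]
wrist_force: [0.3, -0.1, -3.4]
opening: 0.0538
finger_force: 29.9
```

step_arm([
  [[0, 0, 0], [0, 0, -0.005], -1],
  [[0, 0, 0], [0, 0, -0.005], -1],
  [[0, 0, 0], [0, 0, -0.005], -1],
  [[0, 0, 0], [0, 0, -0.005], -1],
])

```text
t: 36.17
tcp_pos: [0.5772, -0.1683, 0.0978]
orientation: [-179.8, -0.0, 69.3]
wrist_force: [-0.2, -1.0, -2.0]
opening: 0.0537
finger_force: 29.9
```

Run:
```python
from h import *
s=read_state();print(s["tcp_pos"],s["wrist_force"])
plan([.4402,-.044,.099],91.47)
```

```text
[ 0.57716192 -0.16834261  0.09779065] [-0.16510776 -0.96403576 -2.01194044]
shift [ 0.0679 -0.1721 -0.0005] turn [ -0.23  -0.07 -22.17]
```

step_arm([
  [[0, 0, 0], [0.012, -0.03, 0], -1],
  [[0, 0, 0], [0.025, -0.063, 0], -1],
  [[0, 0, 0], [0.038, -0.097, 0], -1],
  [[0, 0, -5], [0.051, -0.13, 0], -1],
  [[0, 0, -11], [0.06, -0.155, 0], -1],
])

```text
t: 36.58
tcp_pos: [0.4502, -0.0555, 0.0979]
orientation: [-179.6, -0.1, 80.6]
wrist_force: [-0.1, 0.6, -1.8]
opening: 0.054
finger_force: 29.9
```

Run:
```python
from h import *
s=read_state();print(s["tcp_pos"],s["orientation"])
```

```text
[ 0.45017888 -0.05551225  0.09792428] [-1.79571881e+02 -1.03794543e-01  8.05642536e+01]
```

step_arm([
  [[0, 0, -5.5], [0, 0, 0], -1],
  [[0, 0, -11.2], [0, 0, 0], -1],
  [[0, 0, -11.2], [0, 0, 0], -1],
  [[0, 0, -11.2], [0, 0, 0], -1],
  [[0, 0, -11.2], [0, 0, 0], -1],
])

```text
t: 37.0
tcp_pos: [0.4548, -0.0583, 0.099]
orientation: [-179.9, -0.0, 91.4]
wrist_force: [-0.2, 0.3, -1.9]
opening: 0.0539
finger_force: 29.9
```

step_arm([
  [[0, 0, 0], [0, 0, 0], -1],
  [[0, 0, 0], [0, 0, 0], -1],
  [[0, 0, 0], [0, 0, 0], -1],
])

```text
t: 37.25
tcp_pos: [0.455, -0.0584, 0.0996]
orientation: [-180.0, -0.0, 91.5]
wrist_force: [-0.1, 0.5, -2.2]
opening: 0.054
finger_force: 29.9
```

Run:
```python
from h import *
s=read_state();print(s["tcp_pos"],s["orientation"])
plan([.4402,-.044,-.003],91.47)
```

```text
[ 0.45504786 -0.0583553   0.09958119] [-1.79983051e+02 -6.82163609e-03  9.14520043e+01]
shift [ 0.0147 -0.0144  0.1026] turn [-0.02 -0.01 -0.02]
```

step_arm([
  [[0, 0, 0], [0.0147, -0.0144, 0], -1],
  [[0, 0, 0], [0.0147, -0.0144, 0.02], -1],
  [[0, 0, 0], [0.0147, -0.0144, 0.045], -1],
  [[0, 0, 0], [0.0147, -0.0144, 0.065], -1],
  [[0, 0, 0], [0.0147, -0.0144, 0.08], -1],
])

```text
t: 37.67
tcp_pos: [0.4401, -0.0439, 0.0186]
orientation: [-180.0, -0.0, 91.5]
wrist_force: [0.6, 1.0, -2.4]
opening: 0.0538
finger_force: 29.9
```

step_arm([
  [[0, 0, 0], [0, 0, 0], -1],
  [[0, 0, 0], [0, 0, 0], -1],
  [[0, 0, 0], [0, 0, 0], -1],
  [[0, 0, 0], [0, 0, 0], -1],
  [[0, 0, 0], [0, 0, 0], -1],
])

```text
t: 38.08
tcp_pos: [0.4411, -0.0442, 0.0207]
orientation: [179.9, 0.1, 91.5]
wrist_force: [-0.5, 0.1, -0.8]
opening: 0.0542
finger_force: 29.9
```

Run:
```python
from h import *
s=read_state();print(s["tcp_pos"],s["orientation"])
plan([.4402,-.044,-.003],91.47)
```

```text
[ 0.44105878 -0.0441852   0.02072257] [1.79877350e+02 5.03003872e-02 9.15026156e+01]
shift [ 0.0002 -0.0009  0.0237] turn [0.12 0.05 0.03]
```

step_arm([
  [[0, 0, 0], [0, -0.0003, 0.004], -1],
  [[0, 0, 0], [0, -0.0003, 0.008], -1],
  [[0, 0, 0], [0, -0.0003, 0.011], -1],
  [[0, 0, 0], [0, -0.0003, 0.013], -1],
  [[0, 0, 0], [0, -0.0003, 0.013], -1],
])

```text
t: 38.5
tcp_pos: [0.4396, -0.0438, 0.0062]
orientation: [-179.9, -0.0, 91.5]
wrist_force: [0.2, 0.4, -2.3]
opening: 0.0539
finger_force: 29.9
```

step_arm([
  [[0, 0, 0], [0, 0, 0.0015], -1],
  [[0, 0, 0], [0, 0, 0.003], -1],
  [[0, 0, 0], [0, 0, 0.0045], -1],
  [[0, 0, 0], [0, 0, 0.005], -1],
  [[0, 0, 0], [0, 0, 0.005], -1],
])

```text
t: 38.92
tcp_pos: [0.4399, -0.0439, 0.0016]
orientation: [-180.0, -0.0, 91.5]
wrist_force: [-0.4, -0.9, -2.4]
opening: 0.0539
finger_force: 29.9
```

step_arm([
  [[0, 0, 0], [0, 0, 0.0015], -1],
  [[0, 0, 0], [0, 0, 0.003], -1],
  [[0, 0, 0], [0, 0, 0.0035], -1],
  [[0, 0, 0], [0, 0, 0.0035], -1],
  [[0, 0, 0], [0, 0, 0.0035], -1],
])

```text
t: 39.33
tcp_pos: [0.4399, -0.0439, -0.0018]
orientation: [-180.0, -0.0, 91.5]
wrist_force: [-0.2, -0.8, -2.4]
opening: 0.054
finger_force: 29.9
```

step_arm([
  [[0, 0, 0], [0, 0, 0.001], -1],
  [[0, 0, 0], [0, 0, 0.0015], -1],
  [[0, 0, 0], [0, 0, 0.0015], -1],
  [[0, 0, 0], [0, 0, 0.0015], -1],
])

```text
t: 39.67
tcp_pos: [0.44, -0.0439, -0.0029]
orientation: [180.0, 0.0, 91.5]
wrist_force: [-1.4, 0.1, 3.8]
opening: 0.054
finger_force: 29.9
```

step_arm([
  [[0, 0, 0], [0, 0, 0.0005], -1],
  [[0, 0, 0], [0, 0, 0.001], -1],
  [[0, 0, 0], [0, 0, 0.001], -1],
  [[0, 0, 0], [0, 0, 0.001], -1],
])

```text
t: 40.0
tcp_pos: [0.4401, -0.044, -0.003]
orientation: [179.9, 0.0, 91.5]
wrist_force: [-0.8, 0.6, 14.7]
opening: 0.0538
finger_force: 29.9
```

Rack C is on the floor between the fences. I release it and fetch rack B.

step_arm([
  [[0, 0, 0], [0, 0, -0.002], 0.5],
  [[0, 0, 0], [0, 0, -0.002], 0.8],
  [[0, 0, 0], [0, 0, -0.002], 1],
  [[0, 0, 0], [0, 0, -0.002], 1],
  [[0, 0, 0], [0, 0, -0.002], 1],
])

```text
t: 40.42
tcp_pos: [0.4399, -0.0439, -0.0025]
orientation: [-180.0, -0.0, 91.5]
wrist_force: [-0.1, 0.4, -0.5]
opening: 0.0795
finger_force: 0.0
```

step_arm([
  [[0, 0, 0], [0, 0, -0.012], 1],
  [[0, 0, 0], [0, 0, -0.035], 1],
  [[0, 0, 0], [0, 0, -0.065], 1],
  [[0, 0, 0], [0, 0, -0.1], 1],
  [[0, 0, 0], [0, 0, -0.135], 1],
])

```text
t: 40.83
tcp_pos: [0.439, -0.0436, 0.1335]
orientation: [-179.9, -0.1, 91.5]
wrist_force: [0.7, 0.0, 0.2]
opening: 0.0868
finger_force: 0.0
```

step_arm([
  [[0, 0, 0], [-0.009, 0.035, 0], 1],
  [[0, 0, 0], [-0.018, 0.072, 0], 1],
  [[0, 0, 0], [-0.027, 0.11, 0], 1],
  [[0, 0, 0], [-0.036, 0.147, 0], 1],
  [[0, 0, 0], [-0.045, 0.182, 0], 1],
])

```text
t: 41.25
tcp_pos: [0.6247, -0.0843, 0.1327]
orientation: [180.0, 0.0, 91.5]
wrist_force: [0.3, -0.0, -0.1]
opening: 0.0867
finger_force: 0.0
```

step_arm([
  [[0, 0, 6], [-0.004, 0.018, 0], 1],
  [[0, 0, 12], [-0.004, 0.018, 0], 1],
  [[0, 0, 12], [-0.004, 0.018, 0], 1],
  [[0, 0, 12], [-0.004, 0.018, 0], 1],
  [[0, 0, 12], [-0.004, 0.018, 0], 1],
])

```text
t: 41.67
tcp_pos: [0.6399, -0.0872, 0.1322]
orientation: [-179.9, -0.0, 79.6]
wrist_force: [-1.0, -0.7, -0.1]
opening: 0.0869
finger_force: 0.0
```

step_arm([
  [[0, 0, 0], [0, 0, 0], 1],
  [[0, 0, 0], [0, 0, 0], 1],
  [[0, 0, 0], [0, 0, 0], 1],
])

```text
t: 41.92
tcp_pos: [0.6408, -0.0875, 0.133]
orientation: [-180.0, -0.0, 79.5]
wrist_force: [-0.6, 0.9, -0.4]
opening: 0.0869
finger_force: 0.0
```

Run:
```python
from h import *
im,h=scene("pics/t12.png");racks(h)
print(read_state()["tcp_pos"])
plan([.6414,-.0878,-.015],79.3)
```

```text
rack px [274.8 177.1] outline@.048 [6.51700e-01 5.92000e-02 6.81781e+01 6.28880e+01 8.35173e+01] caps@.066 [6.48800e-01 5.92000e-02 6.60453e+01 6.25062e+01 8.05437e+01] capmean [0.6526 0.0563 0.066 ]
[ 0.64090432 -0.08755955  0.13299738]
shift [-1.00e-04  5.00e-04  1.48e-01] turn [0.01 0.   0.23]
```

step_arm([
  [[0, 0, 0], [0, 0.0005, 0.025], 1],
  [[0, 0, 0], [0, 0.0005, 0.055], 1],
  [[0, 0, 0], [0, 0.0005, 0.09], 1],
  [[0, 0, 0], [0, 0.0005, 0.12], 1],
  [[0, 0, 0], [0, 0.0005, 0.14], 1],
])

```text
t: 42.38
tcp_pos: [0.6398, -0.0872, -0.0101]
orientation: [-179.8, -0.0, 79.5]
wrist_force: [-1.0, 0.0, -1.0]
opening: 0.0872
finger_force: 0.0
```

step_arm([
  [[0, 0, 0], [0, 0, 0.005], 1],
  [[0, 0, 0], [0, 0, 0.008], 1],
  [[0, 0, 0], [0, 0, 0.008], 0.4],
  [[0, 0, 0], [0, 0, 0.008], 0],
  [[0, 0, 0], [0, 0, 0.008], -0.5],
])

```text
t: 42.8
tcp_pos: [0.6432, -0.0882, -0.0133]
orientation: [179.8, 0.0, 79.5]
wrist_force: [0.1, 0.8, -0.1]
opening: 0.0748
finger_force: 0.0
```

step_arm([
  [[0, 0, 0], [0, 0, 0], -1],
  [[0, 0, 0], [0, 0, 0], -1],
  [[0, 0, 0], [0, 0, 0], -1],
  [[0, 0, 0], [0, 0, 0], -1],
  [[0, 0, 0], [0, 0, 0], -1],
])

```text
t: 43.22
tcp_pos: [0.642, -0.0878, -0.0145]
orientation: [179.9, 0.0, 79.5]
wrist_force: [0.2, 0.7, 4.5]
opening: 0.0538
finger_force: 29.9
```

step_arm([
  [[0, 0, 0], [0, 0, 0], -1],
  [[0, 0, 0], [0, 0, 0], -1],
  [[0, 0, 0], [0, 0, 0], -1],
])

```text
t: 43.47
tcp_pos: [0.642, -0.0878, -0.0145]
orientation: [179.9, 0.0, 79.5]
wrist_force: [-1.1, 0.9, 5.1]
opening: 0.0538
finger_force: 29.9
```

step_arm([
  [[0, 0, 0], [0, 0, -0.01], -1],
  [[0, 0, 0], [0, 0, -0.03], -1],
  [[0, 0, 0], [0, 0, -0.055], -1],
  [[0, 0, 0], [0, 0, -0.085], -1],
  [[0, 0, 0], [0, 0, -0.115], -1],
])

```text
t: 43.88
tcp_pos: [0.6405, -0.0874, 0.1]
orientation: [-179.8, -0.0, 79.5]
wrist_force: [0.2, -0.4, -1.9]
opening: 0.0539
finger_force: 29.9
```

step_arm([
  [[0, 0, 0], [0, 0, 0], -1],
  [[0, 0, 0], [0, 0, 0], -1],
  [[0, 0, 0], [0, 0, 0], -1],
  [[0, 0, 0], [0, 0, 0], -1],
])

```text
t: 44.22
tcp_pos: [0.6399, -0.0872, 0.0978]
orientation: [-179.8, -0.0, 79.5]
wrist_force: [-0.1, -0.5, -1.7]
opening: 0.0537
finger_force: 29.9
```

Run:
```python
from h import *
s=read_state();print(s["tcp_pos"],s["orientation"])
plan([.4382,.034,.1],91.47)
```

```text
[ 0.63992222 -0.08719979  0.09784804] [-1.79761020e+02 -2.94220751e-02  7.95044811e+01]
shift [ 0.0824 -0.2204 -0.0012] turn [ -0.24  -0.05 -11.97]
```

step_arm([
  [[0, 0, 0], [0.011, -0.03, 0], -1],
  [[0, 0, 0], [0.024, -0.065, 0], -1],
  [[0, 0, 0], [0.037, -0.1, 0], -1],
  [[0, 0, 0], [0.05, -0.135, 0], -1],
  [[0, 0, 0], [0.063, -0.17, 0], -1],
])

```text
t: 44.63
tcp_pos: [0.483, 0.0062, 0.0983]
orientation: [-179.8, -0.0, 79.5]
wrist_force: [0.1, 0.6, -2.2]
opening: 0.0537
finger_force: 29.9
```

step_arm([
  [[0, 0, -4], [0.013, -0.035, 0], -1],
  [[0, 0, -8], [0.019, -0.051, 0], -1],
  [[0, 0, -12], [0.019, -0.051, 0], -1],
  [[0, 0, -12], [0.019, -0.051, 0], -1],
  [[0, 0, -12], [0.019, -0.051, 0], -1],
])

```text
t: 45.05
tcp_pos: [0.4393, 0.0332, 0.0991]
orientation: [-180.0, -0.0, 91.4]
wrist_force: [0.5, -0.5, -1.3]
opening: 0.0536
finger_force: 29.9
```

step_arm([
  [[0, 0, 0], [0, 0, 0.01], -1],
  [[0, 0, 0], [0, 0, 0.03], -1],
  [[0, 0, 0], [0, 0, 0.05], -1],
  [[0, 0, 0], [0, 0, 0.065], -1],
  [[0, 0, 0], [0, 0, 0.075], -1],
])

```text
t: 45.47
tcp_pos: [0.4398, 0.0326, 0.0228]
orientation: [-179.9, -0.0, 91.3]
wrist_force: [-0.9, 0.3, -2.1]
opening: 0.0538
finger_force: 29.9
```

step_arm([
  [[0, 0, 0], [0, 0, 0], -1],
  [[0, 0, 0], [0, 0, 0], -1],
  [[0, 0, 0], [0, 0, 0], -1],
  [[0, 0, 0], [0, 0, 0], -1],
  [[0, 0, 0], [0, 0, 0], -1],
])

```text
t: 45.88
tcp_pos: [0.44, 0.033, 0.0254]
orientation: [179.9, 0.0, 91.5]
wrist_force: [-0.3, 0.9, -1.3]
opening: 0.0538
finger_force: 29.9
```

step_arm([
  [[0, 0, 0], [0, 0, 0], -1],
  [[0, 0, 0], [0, 0, 0], -1],
  [[0, 0, 0], [0, 0, 0], -1],
])

```text
t: 46.13
tcp_pos: [0.4395, 0.0332, 0.0251]
orientation: [180.0, 0.0, 91.5]
wrist_force: [0.7, -0.5, -2.1]
opening: 0.054
finger_force: 29.9
```

Run:
```python
from h import *
s=read_state();print(s["tcp_pos"],s["orientation"])
plan([.438,.034,-.003],91.47)
```

```text
[0.43950349 0.03315058 0.0250765 ] [1.79958392e+02 8.74157502e-03 9.15027803e+01]
shift [ 0.0009 -0.0015  0.0281] turn [0.04 0.01 0.03]
```

step_arm([
  [[0, 0, 0], [0, -0.0013, 0.004], -1],
  [[0, 0, 0], [0, -0.0013, 0.009], -1],
  [[0, 0, 0], [0, -0.0013, 0.014], -1],
  [[0, 0, 0], [0, -0.0013, 0.017], -1],
  [[0, 0, 0], [0, -0.0013, 0.018], -1],
])

```text
t: 46.55
tcp_pos: [0.4375, 0.0332, 0.0059]
orientation: [-179.9, -0.0, 91.5]
wrist_force: [0.6, -0.5, -1.8]
opening: 0.0536
finger_force: 29.9
```

step_arm([
  [[0, 0, 0], [0, 0, 0.0015], -1],
  [[0, 0, 0], [0, 0, 0.003], -1],
  [[0, 0, 0], [0, 0, 0.0045], -1],
  [[0, 0, 0], [0, 0, 0.005], -1],
  [[0, 0, 0], [0, 0, 0.005], -1],
])

```text
t: 46.97
tcp_pos: [0.438, 0.0331, 0.0017]
orientation: [-180.0, -0.0, 91.5]
wrist_force: [-1.4, -0.1, -1.0]
opening: 0.0537
finger_force: 29.9
```

step_arm([
  [[0, 0, 0], [0, 0, 0.001], -1],
  [[0, 0, 0], [0, 0, 0.002], -1],
  [[0, 0, 0], [0, 0, 0.003], -1],
  [[0, 0, 0], [0, 0, 0.003], -1],
  [[0, 0, 0], [0, 0, 0.003], -1],
])

```text
t: 47.38
tcp_pos: [0.4379, 0.0331, -0.0013]
orientation: [-180.0, -0.0, 91.5]
wrist_force: [0.3, 0.3, -1.0]
opening: 0.0535
finger_force: 29.9
```

step_arm([
  [[0, 0, 0], [0, 0, 0.0005], -1],
  [[0, 0, 0], [0, 0, 0.001], -1],
  [[0, 0, 0], [0, 0, 0.0015], -1],
  [[0, 0, 0], [0, 0, 0.0015], -1],
  [[0, 0, 0], [0, 0, 0.0015], -1],
])

```text
t: 47.8
tcp_pos: [0.438, 0.0331, -0.0025]
orientation: [180.0, 0.0, 91.5]
wrist_force: [-0.8, 0.1, 3.3]
opening: 0.0538
finger_force: 29.9
```

step_arm([
  [[0, 0, 0], [0, 0, 0], 0.5],
  [[0, 0, 0], [0, 0, 0], 0.8],
  [[0, 0, 0], [0, 0, 0], 1],
  [[0, 0, 0], [0, 0, 0], 1],
  [[0, 0, 0], [0, 0, 0], 1],
])

```text
t: 48.22
tcp_pos: [0.438, 0.0331, -0.0028]
orientation: [-180.0, -0.0, 91.5]
wrist_force: [-0.2, -0.6, -0.7]
opening: 0.0796
finger_force: 0.0
```

step_arm([
  [[0, 0, 0], [0, 0, -0.012], 1],
  [[0, 0, 0], [0, 0, -0.035], 1],
  [[0, 0, 0], [0, 0, -0.065], 1],
  [[0, 0, 0], [0, 0, -0.1], 1],
  [[0, 0, 0], [0, 0, -0.135], 1],
])

```text
t: 48.63
tcp_pos: [0.437, 0.0333, 0.1332]
orientation: [-179.9, -0.0, 91.5]
wrist_force: [1.4, 0.4, 0.0]
opening: 0.0867
finger_force: 0.0
```

step_arm([
  [[0, 0, 0], [0.003, 0.035, 0], 1],
  [[0, 0, 0], [0.007, 0.072, 0], 1],
  [[0, 0, 0], [0.01, 0.11, 0], 1],
  [[0, 0, 0], [0.013, 0.147, 0], 1],
  [[0, 0, 0], [0.017, 0.187, 0], 1],
])

```text
t: 49.05
tcp_pos: [0.6252, 0.0553, 0.1324]
orientation: [-179.9, 0.0, 91.5]
wrist_force: [0.1, -0.4, -0.5]
opening: 0.0869
finger_force: 0.0
```

step_arm([
  [[0, 0, 4], [0.0027, 0.02, 0], 1],
  [[0, 0, 7.6], [0.0027, 0.03, 0], 1],
  [[0, 0, 7.6], [0.0027, 0.03, 0], 1],
  [[0, 0, 7.6], [0.0027, 0.03, 0], 1],
  [[0, 0, 7.6], [0.0027, 0.03, 0], 1],
])

```text
t: 49.47
tcp_pos: [0.6526, 0.0585, 0.1316]
orientation: [-179.8, 0.0, 84.0]
wrist_force: [-0.8, -0.2, 0.0]
opening: 0.0872
finger_force: 0.0
```

step_arm([
  [[0, 0, 0], [0, 0, 0], 1],
  [[0, 0, 0], [0, 0, 0], 1],
  [[0, 0, 0], [0, 0, 0], 1],
])

```text
t: 49.72
tcp_pos: [0.6537, 0.0584, 0.1325]
orientation: [-180.0, 0.0, 83.9]
wrist_force: [-0.5, -0.0, -0.3]
opening: 0.0871
finger_force: 0.0
```

Run:
```python
from h import *
print(read_state()["tcp_pos"])
plan([.6543,.0584,-.0145],83.8)
```

```text
[0.65368498 0.05842928 0.13250389]
shift [0.     0.0007 0.147 ] turn [-0.02  0.    0.12]
```

step_arm([
  [[0, 0, 0], [0, 0.0005, 0.025], 1],
  [[0, 0, 0], [0, 0.0005, 0.055], 1],
  [[0, 0, 0], [0, 0.0005, 0.09], 1],
  [[0, 0, 0], [0, 0.0005, 0.12], 1],
  [[0, 0, 0], [0, 0.0005, 0.14], 1],
])

```text
t: 50.13
tcp_pos: [0.6527, 0.0585, -0.0105]
orientation: [-179.8, 0.0, 83.9]
wrist_force: [-0.6, 0.8, 0.0]
opening: 0.0868
finger_force: 0.0
```

step_arm([
  [[0, 0, 0], [0, 0, 0.005], 1],
  [[0, 0, 0], [0, 0, 0.007], 1],
  [[0, 0, 0], [0, 0, 0.007], 0.4],
  [[0, 0, 0], [0, 0, 0.007], 0],
  [[0, 0, 0], [0, 0, 0.007], -0.5],
])

```text
t: 50.55
tcp_pos: [0.6565, 0.0584, -0.0127]
orientation: [179.8, -0.0, 83.9]
wrist_force: [1.2, -0.4, -0.4]
opening: 0.0741
finger_force: 0.0
```

step_arm([
  [[0, 0, 0], [0, 0, 0], -1],
  [[0, 0, 0], [0, 0, 0], -1],
  [[0, 0, 0], [0, 0, 0], -1],
  [[0, 0, 0], [0, 0, 0], -1],
  [[0, 0, 0], [0, 0, 0], -1],
])

```text
t: 50.97
tcp_pos: [0.6552, 0.0584, -0.014]
orientation: [180.0, 0.0, 83.9]
wrist_force: [-1.1, -0.3, 4.8]
opening: 0.0535
finger_force: 30.0
```

step_arm([
  [[0, 0, 0], [0, 0, 0], -1],
  [[0, 0, 0], [0, 0, 0], -1],
  [[0, 0, 0], [0, 0, 0], -1],
])

```text
t: 51.22
tcp_pos: [0.6552, 0.0585, -0.014]
orientation: [180.0, -0.0, 83.9]
wrist_force: [-1.2, 0.7, 4.6]
opening: 0.0537
finger_force: 30.0
```

step_arm([
  [[0, 0, 0], [0, 0, -0.01], -1],
  [[0, 0, 0], [0, 0, -0.03], -1],
  [[0, 0, 0], [0, 0, -0.055], -1],
  [[0, 0, 0], [0, 0, -0.085], -1],
  [[0, 0, 0], [0, 0, -0.115], -1],
])

```text
t: 51.63
tcp_pos: [0.6538, 0.0585, 0.1005]
orientation: [-179.8, 0.0, 83.9]
wrist_force: [1.3, -0.6, -1.5]
opening: 0.0542
finger_force: 30.0
```

step_arm([
  [[0, 0, 0], [0, 0, 0], -1],
  [[0, 0, 0], [0, 0, 0], -1],
  [[0, 0, 0], [0, 0, 0], -1],
  [[0, 0, 0], [0, 0, 0], -1],
])

```text
t: 51.97
tcp_pos: [0.653, 0.0586, 0.0983]
orientation: [-179.7, 0.0, 83.9]
wrist_force: [1.0, -0.3, -1.7]
opening: 0.0536
finger_force: 30.0
```

Run:
```python
from h import *
s=read_state();print(s["tcp_pos"],s["orientation"])
plan([.4364,.111,.1],91.47)
```

```text
[0.65304568 0.05856278 0.09826029] [-1.79749445e+02  7.62574722e-03  8.39032437e+01]
shift [ 0.0291 -0.221  -0.0008] turn [-0.25 -0.01 -7.57]
```

step_arm([
  [[0, 0, 0], [0.004, -0.03, 0], -1],
  [[0, 0, 0], [0.009, -0.065, 0], -1],
  [[0, 0, 0], [0.013, -0.1, 0], -1],
  [[0, 0, 0], [0.018, -0.135, 0], -1],
  [[0, 0, 0], [0.022, -0.17, 0], -1],
])

```text
t: 52.38
tcp_pos: [0.4851, 0.0987, 0.0987]
orientation: [-179.8, 0.0, 83.9]
wrist_force: [0.3, 0.1, -1.2]
opening: 0.0538
finger_force: 30.0
```

step_arm([
  [[0, 0, -3], [0.004, -0.03, 0], -1],
  [[0, 0, -7.6], [0.007, -0.0525, 0], -1],
  [[0, 0, -7.6], [0.007, -0.0525, 0], -1],
  [[0, 0, -7.6], [0.007, -0.0525, 0], -1],
  [[0, 0, -7.6], [0.007, -0.0525, 0], -1],
])

```text
t: 52.8
tcp_pos: [0.4377, 0.1108, 0.0998]
orientation: [180.0, 0.0, 91.5]
wrist_force: [0.8, 0.1, -1.5]
opening: 0.0536
finger_force: 30.0
```

step_arm([
  [[0, 0, 0], [0, 0, 0.01], -1],
  [[0, 0, 0], [0, 0, 0.03], -1],
  [[0, 0, 0], [0, 0, 0.05], -1],
  [[0, 0, 0], [0, 0, 0.065], -1],
  [[0, 0, 0], [0, 0, 0.075], -1],
])

```text
t: 53.22
tcp_pos: [0.4382, 0.1105, 0.0234]
orientation: [-180.0, 0.0, 91.4]
wrist_force: [-0.3, -0.0, -1.9]
opening: 0.054
finger_force: 30.0
```

step_arm([
  [[0, 0, 0], [0, 0, 0], -1],
  [[0, 0, 0], [0, 0, 0], -1],
  [[0, 0, 0], [0, 0, 0], -1],
  [[0, 0, 0], [0, 0, 0], -1],
  [[0, 0, 0], [0, 0, 0], -1],
])

```text
t: 53.63
tcp_pos: [0.4376, 0.1109, 0.0259]
orientation: [179.9, 0.0, 91.5]
wrist_force: [-0.0, 0.1, -1.6]
opening: 0.0536
finger_force: 30.0
```

step_arm([
  [[0, 0, 0], [0, 0, 0], -1],
  [[0, 0, 0], [0, 0, 0], -1],
  [[0, 0, 0], [0, 0, 0], -1],
])

```text
t: 53.88
tcp_pos: [0.437, 0.111, 0.0256]
orientation: [180.0, 0.0, 91.5]
wrist_force: [-0.0, 0.4, -1.3]
opening: 0.0536
finger_force: 30.0
```

Run:
```python
from h import *
s=read_state();print(s["tcp_pos"],s["orientation"])
plan([.4362,.111,-.002],91.47)
```

```text
[0.43695277 0.11095639 0.02560784] [1.79953768e+02 2.07960609e-03 9.15097341e+01]
shift [ 0.0001 -0.0008  0.0276] turn [0.05 0.   0.04]
```

step_arm([
  [[0, 0, 0], [0, -0.0006, 0.004], -1],
  [[0, 0, 0], [0, -0.0006, 0.009], -1],
  [[0, 0, 0], [0, -0.0006, 0.014], -1],
  [[0, 0, 0], [0, -0.0006, 0.017], -1],
  [[0, 0, 0], [0, -0.0006, 0.018], -1],
])

```text
t: 54.3
tcp_pos: [0.4356, 0.1109, 0.0064]
orientation: [-179.9, -0.0, 91.5]
wrist_force: [-0.8, -0.4, -1.3]
opening: 0.0538
finger_force: 30.0
```

step_arm([
  [[0, 0, 0], [0, 0, 0.0015], -1],
  [[0, 0, 0], [0, 0, 0.003], -1],
  [[0, 0, 0], [0, 0, 0.0045], -1],
  [[0, 0, 0], [0, 0, 0.005], -1],
  [[0, 0, 0], [0, 0, 0.005], -1],
])

```text
t: 54.72
tcp_pos: [0.4361, 0.1109, 0.0022]
orientation: [-180.0, -0.0, 91.5]
wrist_force: [0.2, -0.6, -1.0]
opening: 0.0541
finger_force: 30.0
```

step_arm([
  [[0, 0, 0], [0, 0, 0.001], -1],
  [[0, 0, 0], [0, 0, 0.002], -1],
  [[0, 0, 0], [0, 0, 0.003], -1],
  [[0, 0, 0], [0, 0, 0.003], -1],
  [[0, 0, 0], [0, 0, 0.003], -1],
])

```text
t: 55.13
tcp_pos: [0.4361, 0.1109, -0.0008]
orientation: [-180.0, -0.0, 91.5]
wrist_force: [0.2, 0.2, -1.2]
opening: 0.0537
finger_force: 30.0
```

step_arm([
  [[0, 0, 0], [0, 0, 0.0005], -1],
  [[0, 0, 0], [0, 0, 0.001], -1],
  [[0, 0, 0], [0, 0, 0.0015], -1],
  [[0, 0, 0], [0, 0, 0.0015], -1],
  [[0, 0, 0], [0, 0, 0.0015], -1],
])

```text
t: 55.55
tcp_pos: [0.4362, 0.1109, -0.0021]
orientation: [180.0, 0.0, 91.5]
wrist_force: [-0.5, 0.4, 1.3]
opening: 0.0539
finger_force: 30.0
```

step_arm([
  [[0, 0, 0], [0, 0, 0], 0.5],
  [[0, 0, 0], [0, 0, 0], 0.8],
  [[0, 0, 0], [0, 0, 0], 1],
  [[0, 0, 0], [0, 0, 0], 1],
  [[0, 0, 0], [0, 0, 0], 1],
])

```text
t: 55.97
tcp_pos: [0.4362, 0.1109, -0.0023]
orientation: [-180.0, 0.0, 91.5]
wrist_force: [-0.4, 0.6, 0.7]
opening: 0.0792
finger_force: 0.0
```

step_arm([
  [[0, 0, 0], [0, 0, -0.012], 1],
  [[0, 0, 0], [0, 0, -0.035], 1],
  [[0, 0, 0], [0, 0, -0.065], 1],
  [[0, 0, 0], [0, 0, -0.1], 1],
  [[0, 0, 0], [0, 0, -0.135], -1],
])

```text
t: 56.38
tcp_pos: [0.4352, 0.1109, 0.1337]
orientation: [-179.9, -0.0, 91.5]
wrist_force: [0.4, 0.3, 0.2]
opening: 0.0846
finger_force: 0.0
```

step_arm([
  [[0, 0, 0], [-0.03, 0, 0], -1],
  [[0, 0, 0], [-0.065, 0, 0], -1],
  [[0, 0, 0], [-0.1, 0, 0], -1],
  [[0, 0, 0], [-0.135, 0, 0], -1],
  [[0, 0, 0], [-0.17, 0, 0], -1],
])

```text
t: 56.8
tcp_pos: [0.4402, -0.0604, 0.1329]
orientation: [180.0, 0.0, 91.5]
wrist_force: [1.5, -0.0, -0.9]
opening: 0.055
finger_force: 0.0
```

step_arm([
  [[0, 0, 0], [-0.035, 0, 0], -1],
  [[0, 0, 0], [-0.07, 0, 0], -1],
  [[0, 0, 0], [-0.105, 0, 0], -1],
  [[0, 0, 0], [-0.14, 0, 0], -1],
  [[0, 0, 0], [-0.166, 0, 0], -1],
])

```text
t: 57.22
tcp_pos: [0.445, -0.2281, 0.1328]
orientation: [180.0, 0.1, 91.4]
wrist_force: [-0.2, 0.1, -0.6]
opening: 0.0218
finger_force: 0.0
```

step_arm([
  [[0, 0, 0], [0, 0, 0], -1],
  [[0, 0, 0], [0, 0, 0], -1],
  [[0, 0, 0], [0, 0, 0], -1],
  [[0, 0, 0], [0, 0, 0], -1],
  [[0, 0, 0], [0, 0, 0], -1],
])

```text
t: 57.63
tcp_pos: [0.4446, -0.2234, 0.1327]
orientation: [-180.0, -0.0, 91.6]
wrist_force: [-0.3, -0.1, 0.6]
opening: 0.0008
finger_force: 0.0
```

Run:
```python
from h import *
im=cv2.imread("pics/t11.png");h=cv2.cvtColor(im,cv2.COLOR_BGR2HSV)
k=(h[...,2]<50);k[:,:355]=0;k[:240]=0;k[275:]=0;k[:,385:]=0
for c,a in blobs(k,15): print("handle",c.min(0),c.max(0),onz("top",c[:,0].max()+.5,c[:,1].mean(),.114))
im,h=scene("pics/t13.png");racks(h)
s=read_state();print(s["tcp_pos"],s["orientation"],s["opening"])
c=cv2.cvtColor(camera("side"),cv2.COLOR_RGB2BGR)
A=cv2.resize(im[190:290,225:405],None,fx=2.8,fy=2.8);B=cv2.resize(c[110:290,280:370],None,fx=2.8,fy=2.8)
H=max(A.shape[0],B.shape[0]);f=lambda x:cv2.copyMakeBorder(x,0,H-x.shape[0],0,0,0)
cv2.imwrite("pics/c13.png",np.hstack([f(A),f(B)]))
```

```text
handle [370. 246.] [374. 257.] [ 0.44397053 -0.19354673  0.114     ]
handle [365. 246.] [367. 258.] [ 0.44348809 -0.17578074  0.114     ]
rack px [289.  254.9] outline@.048 [ 4.388000e-01  3.110000e-02  2.289114e+02  6.398820e+01 -8.857140e+01] caps@.066 [ 4.388000e-01  3.030000e-02  2.250699e+02  6.300440e+01 -8.857140e+01] capmean [0.4385 0.0319 0.066 ]
[ 0.4447611  -0.22357219  0.13276381] [-1.79970786e+02 -2.99905093e-02  9.16027618e+01] 0.0003720119166356391
```

View pics/c13.png

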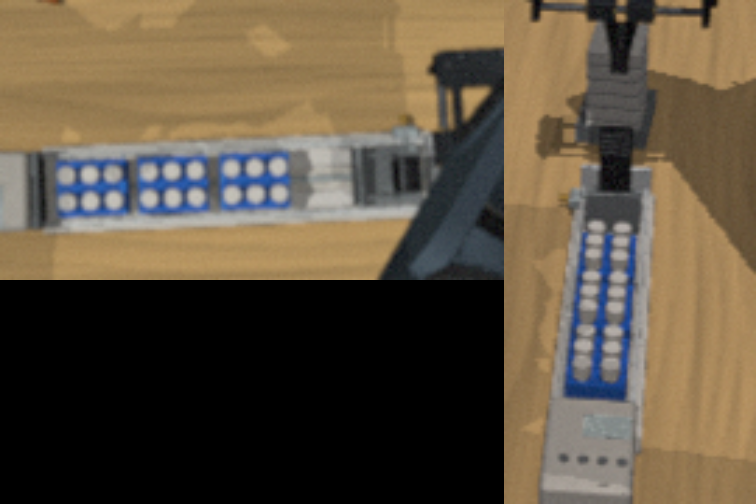

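All three racks stand in the track. I now go down behind the handle and push.

step_arm([
  [[0, 0, 0], [0, 0, 0.015], -1],
  [[0, 0, 0], [0, 0, 0.035], -1],
  [[0, 0, 0], [0, 0, 0.055], -1],
  [[0, 0, 0], [0, 0, 0.07], -1],
  [[0, 0, 0], [0, 0, 0.079], -1],
])

```text
t: 58.15
tcp_pos: [0.4443, -0.2238, 0.0524]
orientation: [-179.9, -0.1, 91.6]
wrist_force: [0.5, 0.4, -0.4]
opening: 0.0007
finger_force: 0.0
```

step_arm([
  [[0, 0, 0], [0.002, 0, 0], -1],
  [[0, 0, 0], [0.006, 0, 0], -1],
  [[0, 0, 0], [0.012, 0, 0], -1],
  [[0, 0, 0], [0.018, 0, 0], -1],
  [[0, 0, 0], [0.024, 0, 0], -1],
])

```text
t: 58.57
tcp_pos: [0.4454, -0.2059, 0.055]
orientation: [179.9, 0.7, 91.9]
wrist_force: [-8.4, -19.7, -6.4]
opening: 0.0003
finger_force: 8.9
```

step_arm([
  [[0, 0, 0], [0.004, 0, 0], -1],
  [[0, 0, 0], [0.008, 0, 0], -1],
  [[0, 0, 0], [0.012, 0, 0], -1],
  [[0, 0, 0], [0.017, 0, 0], -1],
  [[0, 0, 0], [0.022, 0, 0], -1],
])

```text
t: 58.98
tcp_pos: [0.4438, -0.1781, 0.0541]
orientation: [180.0, -0.0, 91.5]
wrist_force: [0.1, -0.0, -0.5]
opening: 0.0002
finger_force: 0.0
```

step_arm([
  [[0, 0, 0], [0, 0, 0], -1],
  [[0, 0, 0], [0, 0, 0], -1],
  [[0, 0, 0], [0, 0, 0], -1],
])

```text
t: 59.23
tcp_pos: [0.4439, -0.1789, 0.0538]
orientation: [180.0, 0.0, 91.5]
wrist_force: [-0.4, 0.5, -0.5]
opening: 0.0004
finger_force: 0.0
```

Free. I lift and let it close.

step_arm([
  [[0, 0, 0], [0, 0, -0.02], -1],
  [[0, 0, 0], [0, 0, -0.05], -1],
  [[0, 0, 0], [0, 0, -0.08], -1],
  [[0, 0, 0], [0, 0, -0.1], -1],
  [[0, 0, 0], [0, 0, -0.11], -1],
])

```text
t: 59.65
tcp_pos: [0.4452, -0.1802, 0.1666]
orientation: [179.8, 0.2, 91.5]
wrist_force: [-0.4, -1.2, 0.5]
opening: 0.0006
finger_force: 0.0
```

step_arm([
  [[0, 0, 0], [-0.02, 0, 0], -1],
  [[0, 0, 0], [-0.05, 0, 0], -1],
  [[0, 0, 0], [-0.08, 0, 0], -1],
  [[0, 0, 0], [-0.1, 0, 0], -1],
  [[0, 0, 0], [-0.11, 0, 0], -1],
])

```text
t: 60.07
tcp_pos: [0.4471, -0.2923, 0.1639]
orientation: [179.9, 0.1, 91.4]
wrist_force: [-0.1, -0.9, 0.3]
opening: 0.0002
finger_force: 0.0
```

step_arm([
  [[0, 0, 0], [0, 0, 0], -1],
  [[0, 0, 0], [0, 0, 0], -1],
  [[0, 0, 0], [0, 0, 0], -1],
  [[0, 0, 0], [0, 0, 0], -1],
  [[0, 0, 0], [0, 0, 0], -1],
])

```text
t: 60.48
tcp_pos: [0.4465, -0.2876, 0.1637]
orientation: [-180.0, -0.0, 91.6]
wrist_force: [0.7, -0.4, 0.4]
opening: 0.0001
finger_force: 0.0
```

step_arm([
  [[0, 0, 0], [0, 0, 0], -1],
  [[0, 0, 0], [0, 0, 0], -1],
  [[0, 0, 0], [0, 0, 0], -1],
  [[0, 0, 0], [0, 0, 0], -1],
  [[0, 0, 0], [0, 0, 0], -1],
])

```text
t: 60.9
tcp_pos: [0.4467, -0.2889, 0.1638]
orientation: [180.0, 0.0, 91.5]
wrist_force: [0.2, 0.4, -0.5]
opening: 0.0003
finger_force: 0.0
```

Run:
```python
from h import *
im,h=scene("pics/t14.png");racks(h)
c=cv2.cvtColor(camera("side"),cv2.COLOR_RGB2BGR)
A=cv2.resize(im[190:290,225:405],None,fx=2.8,fy=2.8);B=cv2.resize(c[110:290,280:370],None,fx=2.8,fy=2.8)
H=max(A.shape[0],B.shape[0]);f=lambda x:cv2.copyMakeBorder(x,0,H-x.shape[0],0,0,0)
cv2.imwrite("pics/c14.png",np.hstack([f(A),f(B)]))
```

```text
rack px [273.  254.7] outline@.048 [ 4.379000e-01  6.110000e-02  2.028689e+02  6.392080e+01 -8.835650e+01] caps@.066 [ 4.379000e-01  5.990000e-02  1.994909e+02  6.293810e+01 -8.835650e+01] capmean [0.4374 0.0562 0.066 ]
```

View pics/c14.png

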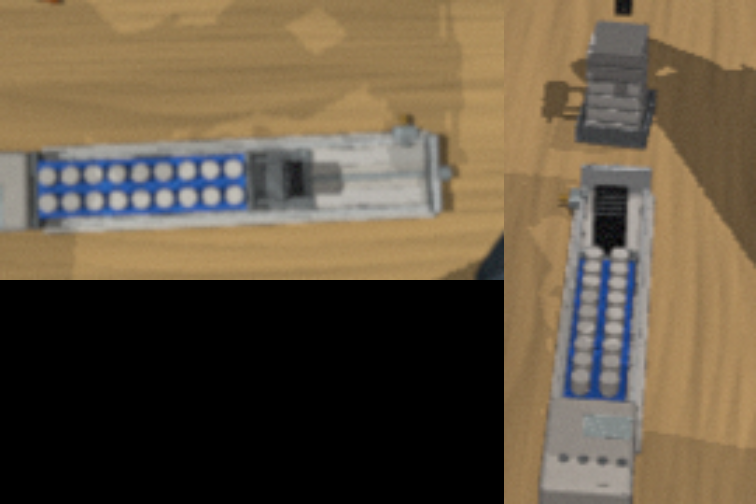

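The row is tight against the gate (caps from x=47 to 235 in the crop), the follower is against the last rack, and both lids are square on the pile.

step_arm([
  [[0, 0, 0], [0, 0, 0], -1],
  [[0, 0, 0], [0, 0, 0], -1],
  [[0, 0, 0], [0, 0, 0], -1],
  [[0, 0, 0], [0, 0, 0], -1],
  [[0, 0, 0], [0, 0, 0], -1],
])

```text
t: 61.42
tcp_pos: [0.4466, -0.289, 0.1637]
orientation: [-180.0, -0.0, 91.5]
wrist_force: [-0.3, -0.3, -0.3]
opening: 0.0004
finger_force: 0.0
```

```bash
python3 -c "
from rig import *
print(finish_job())"
```

```text
the job is handed in; nothing more can be done
None
```

The job is handed in at about 61 s of arm time: all three racks stand uncovered and tight against the gate with the follower closed on them, and both lids lie flat on the pile; the judge's verdict was not shown.

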